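# Rig the probe bar over an opened control unit

### The arm

A 6-joint arm with a two-finger parallel gripper is mounted at the origin on a cart in front of the work surface, level with it; the furniture and walls round the work are solid. World frame = base frame: x ahead of the robot, y to its left, z up, the work surface at z = 0. Lengths are in mm, angles in rad, forces in N, time in s.
With the tool pointing down it reaches from about 400 to 925 mm from the base axis. Payload 12.5 kg.
Tool frame: the origin (TCP) lies at the very end of the fingers, on their centre line; the grasp point (between the pads) lies 19 mm behind it (env.grip_point_offset is the distance from the TCP to the grasp point, in mm); z points along the fingers, y is the direction in which the jaws open and shut (so a half turn about z gives the same grasp; the last joint's range is limited). The gripper opens to 95 mm and grips with 3 to 60 N. Pads are 20 mm wide; open, the fingers measure 119 mm over their backs; the gripper's body (75 mm by 180 mm) begins 59 mm behind the grasp point.
Start: joints at [-1.27, 0.491, 1.559, -0, 1.092, -0.106], TCP at [247.319, -574.003, 214.661] pointing down, gripper open.
Joint ranges: [-3.1, 3.1], [-0.84, 2.19], [0.05, 2.79], [-1.13, 4.28], [0.06, 2.93], [-2.69, 2.69]. Speed limits (rad/s): [2.22, 2.22, 2.79, 3.14, 3.14, 3.14].

### API

Orientations are given as [roll, pitch, yaw] about the fixed x, y, z axes, in that order (R = Rz(yaw) Ry(pitch) Rx(roll)).
In Python, from cell import env gives the robot as it stands.
- The arm moves only by the tool drive_tool, never from a script. Its argument "commands" is a list of rows, each an object of numbers: "dx", "dy", "dz": the shift along the world's x, y, z in mm; "yaw": the turn about the world's z in degrees. In form: [{"dx": .., "dy": .., "dz": .., "yaw": ..}, ...]. A call has 1 to 5 rows; each row shifts and turns the commanded pose from where the row before left it; what a row does not reach is not made up. A row lasts 1/12 s, in which the tool goes at most 41.7 mm and 7.16 degrees, less where a joint would pass 70% of its speed; a pose out of reach is approached as far as the arm can. A call with a gripper value outside its range is refused whole. "grip" is the opening, from 0 (shut) to 1 (fully open), set as the call begins (left out, the last holds). The fingers move at their own pace and stop on an object; the grip force is fixed at half the most. Time passes only in rows, so rows that do not move let the fingers close. It gives the time, the measured TCP pose, the force and the opening at its end, in the units of the state.
- env.state(): the state, without advancing time (a new reading comes with each control period).
- env.read_camera(name): name is "scene" or "top"; returns the picture (400x640x3 uint8, red, green, blue); there is no depth.
- env.calibration(name): a dict with "intrinsics" (3x3 intrinsics, pixels), "rvec" (rotation vector, rad) and "tvec" (3), from world to camera coordinates, as OpenCV has them. Camera axes: x right, y down, z forward; pixel columns grow to the right and rows downward; lengths in mm; the calibration is good to about 2 mm. A picture is of the moment at which its call begins. calibration takes no time and is no camera call.
- env.job_done(): hands the job in, once; it reports no verdict.
Trained networks look in the newest picture that a camera, given by its name, has taken for a name from the list of things; names that differ only in an ending like _2 or _b are one class to them, and where a whole thing is asked for, a point or a joint stands for the part that bears it (a point fixed in the world has none). Each returns a list of dicts, best first, with "conf" (0 to 1); they miss things now and then, are a little off and sometimes report something else, mostly with a low value. They report only what shows in the picture. A call takes as long as a camera call.
- env.trace(query, camera): "pixels" (400x640 bool, what is visible of it) and "pixel" ([column, row] in pixels, amid what is visible of it).
- env.place_of(query, camera): "pixel" ([column, row] in pixels: a listed point, or the origin of a listed thing).
The state is a dict: "t": time; "joints": joint angles; "qvel": joint speeds; "tau": joint torques, N m; "eef_pos": TCP position; "tcp_rot": TCP orientation; "ft_force": force on the tool from outside, world axes, zero at the start; "moment": the same for the moment, N m; "opening": opening from 0.0 (shut) to 1.0 (fully open).
Only numpy, scipy, OpenCV 4.12 (cv2) and the standard library are available. Lean on these libraries where they do the work, as an engineer would, in place of code of your own. Each camera call takes 0.05 s, during which the arm holds its last target.

### The job

The opened control unit in the black probe frame is to be read out. Lay the aluminium crossbar across the frame's two rails, square to them and with both end saddles fully down over the rails, and hang the red probe carrier over the bar, pushed right down on it, so that its sprung pin stands on the gold contact of the circuit board. Do not knock the gripper or the bar against the open control unit, and leave the lock cylinder, the side cutters and the key fob where they lie.

Things in the scene. Friction and masses are not known exactly. Their poses are not given: they have to be found in the camera images.
- probe_frame: Fixed frame: black plate 160 x 184 mm (x, y), its upper face 12 mm above the bench, and two straight aluminium rails on posts. The rails run along the frame's x (+x: far side), 152 mm long, 12 mm wide, 16 mm tall; flat tops 60 mm above the bench; centre lines at frame y = +75 and -75 mm. Origin at the centre of its underside.
- frame_rails (a point): Point midway between the two rails at the height of their tops (60 mm above the frame's origin); axes as the frame's.
- control_unit: Control unit, cover off, fixed on the frame's plate between the rails, shifted and slightly turned each time: aluminium tray 96 x 86 mm (x, y), 23 mm high, green board 22 mm above its underside, black connector at its +x end (out to x = 64 mm). Nothing on it is over 29 mm high (41 mm above the bench). Origin at the centre of its underside.
- gold_contact (a point): Centre of the top of the gold contact on the circuit board: a flat gold square 16 x 16 mm on a white block 20 x 20 mm; its top is 28 mm above the control unit's underside (40 mm above the bench), 6 mm above the board.
- crossbar: Loose bar, 0.2 kg, 178 mm long along y, standing on its saddles. Aluminium beam 16 mm wide (x), bare for |y| < 61 mm, underside z = 13, top z = 27 mm. Black saddles 34 mm wide (x), 28 mm long at y = +75 and -75 mm, thumb screws on top to z = 38 mm. Origin at mid length, level with the saddles' lower edges; 47 mm above the bench when laid on the rails. Both ends alike.
- bar_left (a point): Centre of the roof of the saddle channel at the bar's +y end; it rests on top of a rail. The channel is 16 mm wide (y) and 13 mm deep between two cheeks whose lower edges flare outwards, and goes over the 12 mm rail.
- bar_right (a point): The same at the crossbar's -y end.
- probe_carrier: Loose red saddle, 0.2 kg, standing on two legs: upside-down U with a 20 mm gap in x that goes over the 16 mm beam; legs 30 mm wide (y), 30 mm deep, flared below; roof z = 30 to 36 mm; on it a red grip 16 (x) x 24 mm (y) up to z = 70 mm. Dark pin tube at its front (-x), black screw at its back to x = 27 mm. Origin at the middle of the legs' lower edges.
- carrier_seat (a point): Centre of the underside of the carrier's roof (30 mm above its origin); it rests on the middle of the beam's top, the carrier's origin then being 44 mm above the bench. The carrier may face either way.
- pin_tip (a point): Lower tip of the sprung pin, at carrier x = -20, y = 0 mm; 6.5 mm below the lower edges of the legs when the pin is fully out, level with them while the carrier stands on the bench.
- spring_pin (a joint): How far the pin is pushed up into its tube, in m: 0 fully out, about 0.0065 standing on the bench, about 0.0025 when the carrier hangs on the laid bar with the pin on the gold contact, 0 when it hangs over the bare board. The spring is weak (about 0.2 N).
- eyepieces (a point): Fixed point: front end of the microscope's two black eyepieces, which reach out over the middle of the bench, 0.44 to 0.56 m above it, from about 0.10 m to the right of this point to 0.05 m to the left. The bar and the carrier start left of them, the frame stands right of them: pass in front, on the robot's side.
- cylinder_brass: Bystander: brass lock cylinder lying flat, 38 x 70 x 17 mm, origin at the centre of its underside.
- side_cutters: Bystander: side cutters with red grips lying flat, 130 x 43 x 11 mm, long along their x, origin at the centre of the underside.
- car_fob_0: Bystander: black car key fob with red buttons lying flat, 72 x 37 x 14 mm, origin at the centre of the underside.

How it is judged (in metres and radians):
At the end, for the whole second after the job is handed in: Both bar saddles within 3 mm of fully down on the rails, bar square within 5 degrees; carrier upright within 4.5 degrees, within 3 mm of fully down on the beam and 6 mm of its middle; pin tip within 8 mm of the gold contact's middle and pushed in 1 to 4.5 mm; bar and carrier at rest (z of bar_left in the frame of frame_rails between -0.003 and 0.003 m and z of bar_right in the frame of frame_rails between -0.003 and 0.003 m and angle between the y axis of crossbar and the y axis of probe_frame, either way round below 0.09 rad and x of crossbar in the frame of frame_rails between -0.06 and 0.06 m and y of crossbar in the frame of frame_rails between -0.01 and 0.01 m and z of carrier_seat in the frame of crossbar between 0.024 and 0.03 m and x of carrier_seat in the frame of crossbar between -0.006 and 0.006 m and angle between probe_carrier's own z axis and vertical below 0.08 rad and value of joint spring_pin between 0.001 and 0.0045 m and horizontal distance between pin_tip and gold_contact below 0.008 m and linear speed of each of crossbar, probe_carrier below 0.02 m/s); the robot touches nothing.
It fails at once if the gripper or the crossbar knocks against the open control unit (more than 3 N) (contact force between any of the fingers, crossbar and control_unit above 3 N).
It fails at once if the lock cylinder, the side cutters or the key fob is moved by more than 30 mm (distance of any of cylinder_brass, side_cutters, car_fob_0 from where it was at the start of the episode above 0.03 m).
It also fails if it takes over 64 s, if anything falls off the work surface, if the arm or the gripper's body presses on something with over 40 N, if the wrist force passes 120 N, or if a joint passes its speed limit or range.

## Working session

There is one attempt and no reset: what is moved stays moved. The work goes in short steps, Python scripts to look and compute and a tool call to move; the robot and the scene stay as the last step left them, time stands still between calls to the robot, and variables do not carry over. Pictures are saved under pics/ and viewed, and the job is handed in when it is done.

Besides the shell and the picture viewer there is one more tool, called after "Call:" by a JSON object that holds its "api" and its "payload", one argument or row to a line. drive_tool: Moves the arm, as the interface text tells. Its arguments: {"type":"object","properties":{"commands":{"type":"array"},"grip":{"type":"number"}},"required":["commands"]}

```bash
ls; mkdir -p pics
python3 - <<'E'
from cell import env
import cv2
print(env.state())
for n in ("scene","top"):
    im=env.read_camera(n); cv2.imwrite(f"pics/{n}0.png",im[:,:,::-1])
    print(n,env.calibration(n))
E
```

```text
pics
{'t': 0.0, 'joints': array([-1.26962630e+00,  4.91572960e-01,  1.55944881e+00,  2.28376154e-05,
        1.09171274e+00, -1.05602812e-01]), 'qvel': array([-1.70560692e-04, -1.53292649e-03, -1.67164719e-03,  2.79996689e-05,
       -1.47001218e-04,  2.30276547e-05]), 'tau': array([ 1.45125647e-03, -6.12651014e+01, -2.58175439e+01,  6.92980131e-02,
        4.83199744e-02, -9.55431301e-05]), 'eef_pos': array([ 247.23057764, -573.75443945,  214.05364942]), 'tcp_rot': array([-3.14045930e+00, -1.40500664e-04,  4.06762216e-01]), 'ft_force': array([-1.02775652, -0.89337733,  0.29260957]), 'moment': array([-0.02934414,  0.02689142, -0.00024035]), 'opening': 0.9993253467546424}
scene {'intrinsics': array([[463.569582  ,   0.        , 324.15697926],
       [  0.        , 463.569582  , 199.86108579],
       [  0.        ,   0.        ,   1.        ]]), 'rvec': array([ 0.8040578 , -2.5702288 ,  1.06365544]), 'tvec': array([ 395.44841735,  397.82857842, 1293.4719575 ])}
top {'intrinsics': array([[508.55032746,   0.        , 314.96310556],
       [  0.        , 508.55032746, 195.25679267],
       [  0.        ,   0.        ,   1.        ]]), 'rvec': array([ 2.05144818, -1.92699173,  0.41780642]), 'tvec': array([ -50.37115867,  597.30994079, 1696.00678482])}
```

View pics/scene0.png

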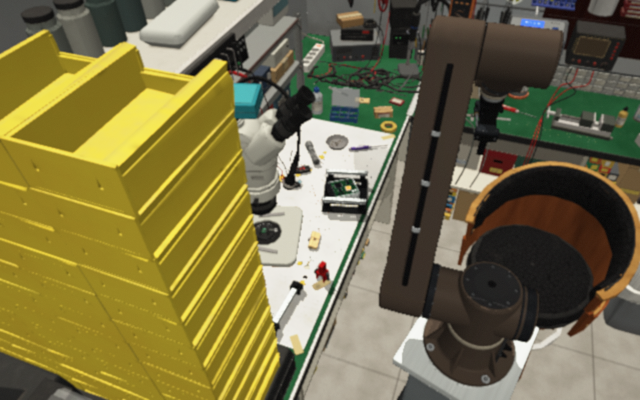

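View pics/top0.png

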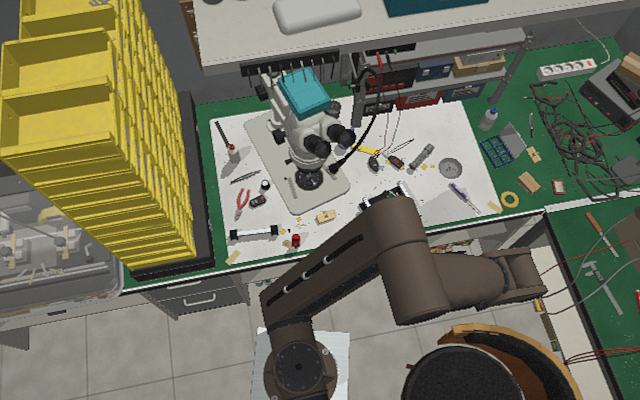

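The scene view shows the frame with the board at about (345,190), the carrier at (321,270) and the bar at (290,300). In the top view the bar is at (252,233) and the carrier at (296,240). The arm hides the frame there.

```bash
cat > h.py <<'E'
from cell import env
import cv2, numpy as np
C={n:env.calibration(n) for n in ("scene","top")}
def ray(n,px,z):
    c=C[n];R=cv2.Rodrigues(c["rvec"])[0];K=c["intrinsics"]
    o=-R.T@c["tvec"];d=R.T@np.linalg.inv(K)@np.array([px[0],px[1],1.])
    return o+d*(z-o[2])/d[2]
def proj(n,P):
    c=C[n];return cv2.projectPoints(np.asarray(P,float).reshape(-1,1,3),c["rvec"],c["tvec"],c["intrinsics"],None)[0].reshape(-1,2)
def rays(n,px):
    c=C[n];R=cv2.Rodrigues(c["rvec"])[0]
    o=-R.T@c["tvec"];d=R.T@np.linalg.inv(c["intrinsics"])@np.array([px[0],px[1],1.]);return o,d/np.linalg.norm(d)
def pic(n,name,box=None,s=1):
    im=env.read_camera(n)[:,:,::-1].copy()
    if box: im=im[box[1]:box[3],box[0]:box[2]]
    cv2.imwrite("pics/"+name,cv2.resize(im,None,fx=s,fy=s,interpolation=cv2.INTER_CUBIC))
E
python3 - <<'E'
from h import *
Z=dict(crossbar=0,bar_left=14,bar_right=14,probe_carrier=0,carrier_seat=30,pin_tip=0,frame_rails=60,probe_frame=0,control_unit=12,gold_contact=40,eyepieces=500,cylinder_brass=0,side_cutters=0,car_fob_0=0)
Z['bar_left']=Z['bar_right']=13
for n in ("scene","top"):
    print(n,np.linalg.inv(cv2.Rodrigues(C[n]["rvec"])[0])@-C[n]["tvec"])
    for q,z in Z.items():
        for r in env.place_of(q,n)[:2]:
            print(q,round(r["conf"],2),np.round(r["pixel"],1),np.round(ray(n,r["pixel"],z),1))
pic("top","t1.png",(200,180,360,280),5); pic("scene","s1.png",(260,160,380,360),3)
print(env.state()["t"])
E
```

```text
scene [ -58.58781024  739.10122915 1199.17203727]
crossbar 0.71 [287.2 308.3] [479.3 197.2   0. ]
bar_left 0.97 [267.9 328.4] [477.9 286.   13. ]
bar_right 0.63 [297.8 287.2] [492.8 126.4  13. ]
bar_right 0.56 [324.9 278.7] [442.6  53.7  13. ]
probe_carrier 0.45 [323.6 277.3] [454.5  44.2   0. ]
carrier_seat 0.71 [323.7 271.8] [453.4  44.4  30. ]
carrier_seat 0.37 [266.9 330.7] [467.9 299.5  30. ]
pin_tip 0.56 [288.6 307.6] [477.3 193.    0. ]
frame_rails 0.63 [346.5 182.4] [ 601.2 -309.8   60. ]
frame_rails 0.26 [270.7 331.4] [444.5 306.6  60. ]
probe_frame 0.56 [346.5 198.1] [ 589.2 -293.6    0. ]
control_unit 0.76 [343.3 193.7] [ 605.1 -296.    12. ]
gold_contact 0.96 [350.5 186. ] [ 590.  -320.2   40. ]
eyepieces 0.68 [309. 132.] [526.7  -8.5 500. ]
cylinder_brass 0.55 [315.1 244.2] [555.7 -50.    0. ]
top [-138.48858684  -41.8896666  1792.99235924]
crossbar 0.66 [253.8 231.7] [492.1 208.1   0. ]
crossbar 0.18 [391.6 208.4] [ 619.5 -306.1    0. ]
bar_left 0.64 [233.8 234. ] [473.8 279.   13. ]
bar_right 0.84 [277.  230.1] [499.2 121.1  13. ]
probe_carrier 0.68 [295.6 243.7] [455.1  48.9   0. ]
carrier_seat 0.48 [294.2 240.8] [455.9  53.3  30. ]
frame_rails 0.53 [394.2 205.9] [ 604.8 -306.9   60. ]
gold_contact 0.6 [391.5 211.6] [ 589.6 -299.8   40. ]
gold_contact 0.45 [325.9 220.4] [539.  -57.9  40. ]
eyepieces 0.82 [314.9 159.1] [547.3 -12.4 500. ]
cylinder_brass 0.72 [327.8 217.9] [565.  -64.9   0. ]
side_cutters 0.48 [240.4 206. ] [592.2 270.4   0. ]
car_fob_0 0.68 [255.8 201.5] [614.6 213.9   0. ]
car_fob_0 0.43 [240.7 205.1] [596.  269.7   0. ]
1.6
```

View pics/t1.png

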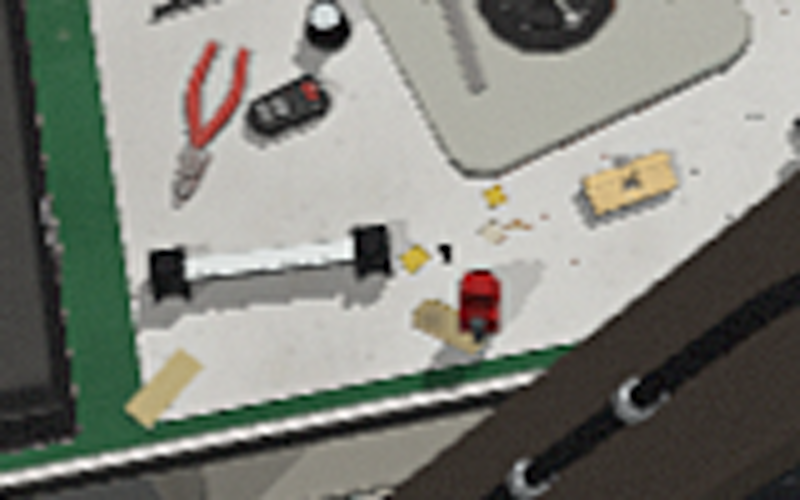

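View pics/s1.png

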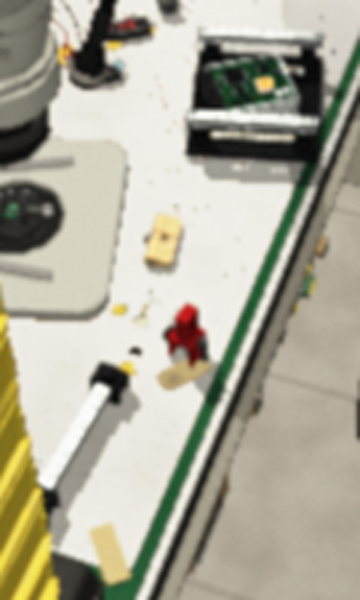

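The top view shows the bar at about 7 degrees to world y. The carrier's dark tube faces the robot, and the scene view shows the gold contact clearly. I'll fit box models to the traced masks to get poses for the bar and carrier, and for the frame as far as it shows.

```bash
cat > fit.py <<'E'
from h import *
from scipy.optimize import minimize
def box(x0,x1,y0,y1,z0,z1): return np.array([[x,y,z] for x in(x0,x1) for y in(y0,y1) for z in(z0,z1)],float)
M=dict(crossbar=[box(-8,8,-61,61,13,27)]+[box(-17,17,s*75-14,s*75+14,0,27) for s in(1,-1)]+[box(-5,5,s*75-5,s*75+5,27,38) for s in(1,-1)],
 probe_carrier=[box(-16,-10,-15,15,0,36),box(10,16,-15,15,0,36),box(-16,16,-15,15,30,36),box(-8,8,-12,12,36,70),box(-24,-16,-4,4,4,45),box(16,27,-4,4,12,22)],
 probe_frame=[box(-80,80,-92,92,0,12)]+[box(-76,76,s*75-6,s*75+6,44,60) for s in(1,-1)],
 control_unit=[box(-48,48,-43,43,0,23),box(48,64,-30,30,4,23)],
 gold=[box(-8,8,-8,8,0,0)])
S=4
def sil(n,name,p,z,boxH=None):
    c,s=np.cos(p[2]),np.sin(p[2]);R=np.array([[c,-s,0],[s,c,0],[0,0,1]])
    im=np.zeros((400*S,640*S),np.uint8)
    for b in M[name]:
        q=proj(n,b@R.T+[p[0],p[1],z])
        h=cv2.convexHull(((q+.5)*S-.5).astype(np.float32))
        cv2.fillConvexPoly(im,np.round(h*16).astype(np.int32),255,shift=4)
    return cv2.resize(im,(640,400),interpolation=cv2.INTER_AREA)/255.
def fit(name,masks,p0,z,sharp=False):
    def f(p):
        p=np.array(p)*[1,1,.01]; e=0
        for n,(m,w) in masks.items():
            s=sil(n,name,p,z); e+=(np.abs(s-m)*w).sum()/m.sum()
        return e
    x0=np.array(p0)/[1,1,.01]
    best=None
    for d in (8,4):
        sim=np.vstack([x0]+[x0+np.eye(3)[i]*d for i in range(3)])
        r=minimize(f,x0,method="Nelder-Mead",options=dict(initial_simplex=sim,xatol=.05,fatol=1e-5,maxiter=300));x0=r.x
    return r.x*[1,1,.01],r.fun
E
python3 - <<'E'
from fit import *
ones=np.ones((400,640))
for name,p0 in (("crossbar",(486,203,.13)),("probe_carrier",(455,46,0.)),("probe_frame",(600,-300,0.))):
    ms={}
    for n in("scene","top"):
        t=env.trace(name,n)
        if not t: print(name,n,"none");continue
        m=t[0]["pixels"];print(name,n,t[0]["conf"],m.sum(),t[0]["pixel"],sil(n,name,p0,0).sum());ms[n]=(m.astype(float),ones)
        np.save(f"m_{name}_{n}.npy",m)
    for k in [[a] for a in ms]+[list(ms)]:
        if name=="probe_frame": break
        print(k,fit(name,{a:ms[a] for a in k},p0,0.))
E
```

```text
crossbar scene 0.9 374 [292.4, 297.0] 590.2078431372549
crossbar top 0.65 370 [249.6, 229.9] 372.8039215686274
['scene'] (array([4.83010766e+02, 2.02261911e+02, 1.84905347e-01]), np.float64(0.5701688161895774))
['top'] (array([4.83828038e+02, 2.08348900e+02, 1.79856436e-01]), np.float64(0.1376682564917859))
['scene', 'top'] (array([4.83238090e+02, 2.05598283e+02, 1.85401942e-01]), np.float64(0.8038155802861684))
probe_carrier scene 0.76 181 [324.3, 275.0] 219.6235294117647
probe_carrier top 0.69 71 [294.3, 243.9] 114.31764705882352
['scene'] (array([4.59152021e+02, 4.40971777e+01, 1.36571209e-02]), np.float64(0.21070306575668943))
['top'] (array([4.58306028e+02, 5.04243017e+01, 1.38938463e-01]), np.float64(0.5714443523888428))
['scene', 'top'] (array([4.57268118e+02, 4.73977989e+01, 4.41479844e-02]), np.float64(0.8359260971527355))
probe_frame scene 0.84 1124 [350.4, 202.4] 1923.8156862745095
probe_frame top 0.68 221 [390.5, 194.7] 2030.9176470588234
```

Call:
{"api": "drive_tool", "payload": {
  "commands": [
    {"dx": 16, "dy": 38, "yaw": 6},
    {"dx": 16, "dy": 38, "yaw": 6},
    {"dx": 16, "dy": 38, "yaw": 6},
    {"dx": 16, "dy": 38, "yaw": 6},
    {"dx": 16, "dy": 38, "yaw": 6}
  ],
  "grip": 1
}}

```text
invalid input
```

Call:
{"api": "drive_tool", "payload": {
  "commands": [
    {"dx": 16, "dy": 38, "yaw": 5},
    {"dx": 16, "dy": 38, "yaw": 5},
    {"dx": 16, "dy": 38, "yaw": 5},
    {"dx": 16, "dy": 38, "yaw": 5},
    {"dx": 16, "dy": 38, "yaw": 5}
  ]
}}

```text
invalid input
```

Call:
{"api": "drive_tool", "payload": {
  "commands": [
    {"dx": 6, "dy": 39, "yaw": 5},
    {"dx": 4, "dy": 39, "yaw": 5},
    {"dx": 2, "dy": 39, "yaw": 4},
    {"dx": 2, "dy": 39, "yaw": 4},
    {"dx": 2, "dy": 39, "yaw": 4}
  ]
}}

```text
invalid input
```

Call:
{"api": "drive_tool", "payload": {
  "commands": [
    {"dx": 10, "dy": 35},
    {"dx": 15, "dy": 35},
    {"dx": 15, "dy": 35},
    {"dx": 12, "dy": 35},
    {"dx": 8, "dy": 35}
  ]
}}

```text
invalid input
```

Call:
{"api": "drive_tool", "payload": {
  "commands": [
    {"dx": 16, "dy": 38, "dz": 0, "yaw": 6},
    {"dx": 16, "dy": 38, "dz": 0, "yaw": 6},
    {"dx": 16, "dy": 38, "dz": 0, "yaw": 6},
    {"dx": 16, "dy": 38, "dz": 0, "yaw": 6},
    {"dx": 16, "dy": 38, "dz": 0, "yaw": 6}
  ],
  "grip": 1
}}

```text
t: 2.32
eef_pos: [327.6, -382.2, 214.7]
tcp_rot: [3.141, 0.0, 0.935]
ft_force: [0.9, -0.5, -0.0]
opening: 0.993
```

Call:
{"api": "drive_tool", "payload": {
  "commands": [
    {"dx": 16, "dy": 38, "dz": 0, "yaw": 5},
    {"dx": 16, "dy": 38, "dz": 0, "yaw": 5},
    {"dx": 16, "dy": 38, "dz": 0, "yaw": 5},
    {"dx": 16, "dy": 38, "dz": 0, "yaw": 5},
    {"dx": 16, "dy": 38, "dz": 0, "yaw": 5}
  ]
}}

```text
t: 2.73
eef_pos: [407.7, -192.2, 214.9]
tcp_rot: [3.141, 0.0, 1.371]
ft_force: [1.4, -0.4, -0.0]
opening: 1.001
```

Call:
{"api": "drive_tool", "payload": {
  "commands": [
    {"dx": 6, "dy": 39, "dz": 0, "yaw": 5},
    {"dx": 4, "dy": 39, "dz": 0, "yaw": 5},
    {"dx": 2, "dy": 39, "dz": 0, "yaw": 4},
    {"dx": 2, "dy": 39, "dz": 0, "yaw": 4},
    {"dx": 2, "dy": 39, "dz": 0, "yaw": 4}
  ]
}}

```text
t: 3.15
eef_pos: [423.1, 2.9, 214.9]
tcp_rot: [3.141, 0.0, 1.754]
ft_force: [1.3, -0.2, -0.1]
opening: 0.998
```

Call:
{"api": "drive_tool", "payload": {
  "commands": [
    {"dx": 10, "dy": 35, "dz": 0, "yaw": 0},
    {"dx": 15, "dy": 35, "dz": 0, "yaw": 0},
    {"dx": 15, "dy": 35, "dz": 0, "yaw": 0},
    {"dx": 12, "dy": 35, "dz": 0, "yaw": 0},
    {"dx": 8, "dy": 35, "dz": 0, "yaw": 0}
  ]
}}

```text
t: 3.57
eef_pos: [484.1, 178.1, 214.8]
tcp_rot: [3.141, 0.0, 1.751]
ft_force: [0.8, -0.0, 0.8]
opening: 1.001
```

Run:
```python
from fit import *
pic("top","t2.png",(210,160,450,280),3); pic("scene","s2.png",(250,120,400,360),3)
ones=np.ones((400,640))
for name in("probe_frame","control_unit","gold_contact"):
    for n in("scene","top"):
        t=env.trace(name,n)
        if not t: print(name,n,"none");continue
        m=t[0]["pixels"];print(name,n,t[0]["conf"],m.sum(),t[0]["pixel"]);np.save(f"m_{name}_{n}.npy",m)
        for r in env.place_of(name,n)[:1]: print(r["conf"],r["pixel"],ray(n,r["pixel"],dict(probe_frame=0,control_unit=12,gold_contact=40)[name]))
```

```text
probe_frame scene 0.82 788 [350.1, 206.7]
0.82 [344.7, 197.1] [ 597.57750759 -294.25666001    0.        ]
probe_frame top 0.9 1250 [385.5, 222.0]
0.65 [386.7, 213.6] [ 596.87034101 -287.47480671    0.        ]
control_unit scene 0.71 230 [348.2, 197.9]
0.57 [341.4, 198.4] [ 597.23514089 -271.49561707   12.        ]
control_unit top none
gold_contact scene 0.65 198 [350.5, 192.1]
0.64 [348.6, 185.1] [ 598.3850023  -320.33691538   40.        ]
gold_contact top 0.65 704 [387.5, 204.7]
0.6 [394.7, 210.2] [ 596.05458357 -311.75428959   40.        ]
```

View pics/t2.png

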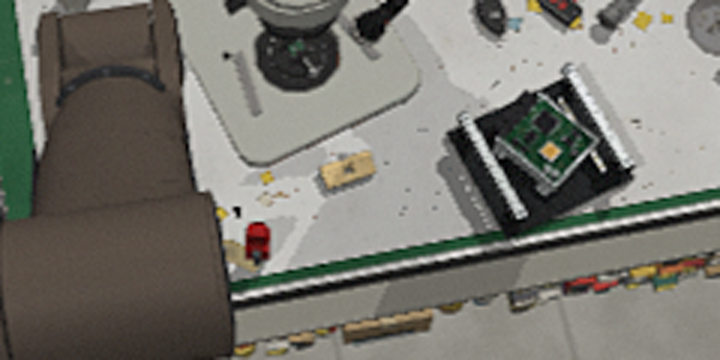

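View pics/s2.png

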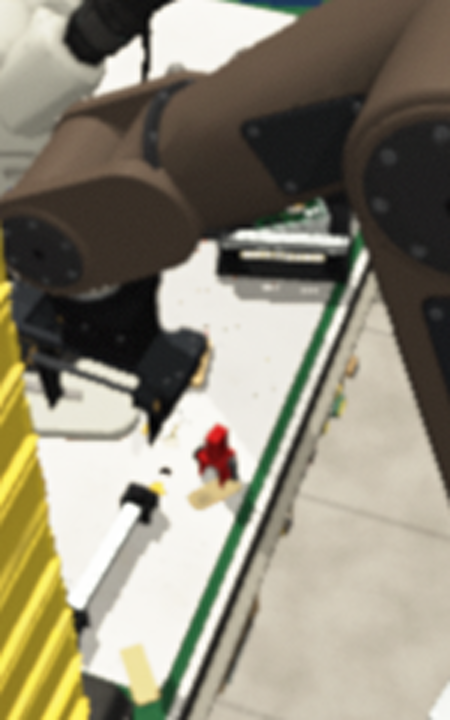

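The top view now shows the whole frame, turned about 30 degrees. The gold pad is at about (393,210). The left rail runs (364,199) to (384,232) and the right rail (400,183) to (421,216).

Run:
```python
from fit import *
L=[ray("top",p,60) for p in((363.7,199),(384,232.3))];R=[ray("top",p,60) for p in((400,183.3),(420.7,216))]
for a,b in(L,R): print(a,b,np.hypot(*(b-a)[:2]),np.degrees(np.arctan2(*(a-b)[1::-1])))
ctr=(L[0]+L[1]+R[0]+R[1])/4;print(ctr, "gold",ray("top",(393,210),40))
m=np.load("m_probe_frame_top.npy");m2=np.load("m_gold_contact_top.npy")
print(m2.sum())
u=(m|m2).astype(np.uint8);u=cv2.morphologyEx(u,cv2.MORPH_CLOSE,np.ones((9,9)))
print(u.sum())
im=cv2.imread("pics/t2.png");mm=np.zeros((400,640,3),np.uint8);mm[...,1]=m*255;mm[...,2]=m2*255
c=cv2.resize(mm[160:280,330:450],None,fx=3,fy=3,interpolation=0)
cv2.imwrite("pics/m2.png",np.hstack([im[:,360:],c]))
p,e=fit("probe_frame",{"top":(u.astype(float),np.ones((400,640)))},(ctr[0],ctr[1],-.3),0.);print(p,e)
np.save("pf.npy",p)
```

```text
[ 625.3126946  -193.57476997   60.        ] [ 498.71353157 -269.74837602   60.        ] 147.74899775561624 31.034953603271603
[ 698.79179993 -328.98918021   60.        ] [ 570.79706694 -403.95660362   60.        ] 148.33329446014434 30.357808757104184
[ 598.40377326 -299.06723246   60.        ] gold [ 596.45287756 -305.42126536   40.        ]
704
1989
[ 6.04398904e+02 -2.94366494e+02  5.26602112e-01] 0.05703920582813317
```

View pics/m2.png

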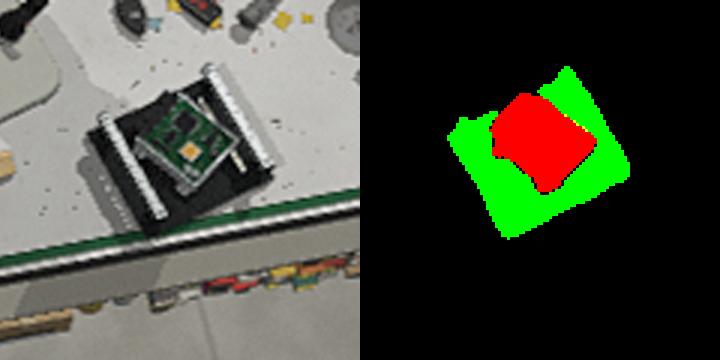

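Call:
{"api": "drive_tool", "payload": {
  "commands": [
    {"dx": 0, "dy": 27, "dz": -30, "yaw": 0},
    {"dx": 0, "dy": 0, "dz": -40, "yaw": 0},
    {"dx": 0, "dy": 0, "dz": -40, "yaw": 0},
    {"dx": 0, "dy": 0, "dz": -30, "yaw": 0},
    {"dx": 0, "dy": 0, "dz": -20, "yaw": 0}
  ]
}}

```text
t: 4.63
eef_pos: [482.3, 202.6, 51.9]
tcp_rot: [-3.139, 0.0, 1.751]
ft_force: [0.7, -0.4, 1.3]
opening: 1.004
```

Run:
```python
from h import *
pic("scene","s3.png",(250,200,370,360),4)
print(env.state()["eef_pos"])
```

```text
[481.38705521 202.23217415  49.6559265 ]
```

View pics/s3.png

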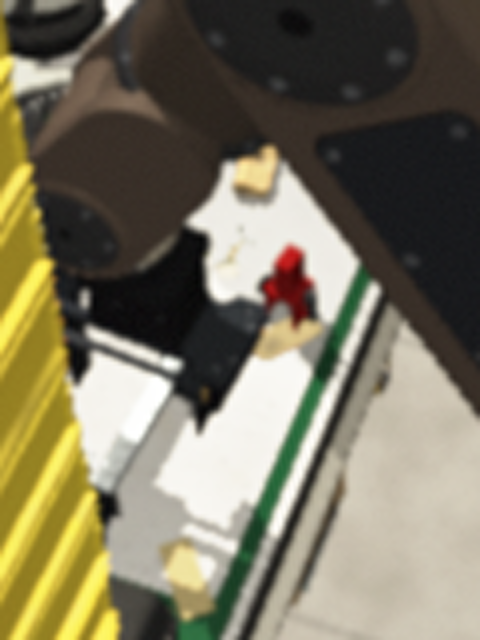

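Call:
{"api": "drive_tool", "payload": {
  "commands": [
    {"dx": 0, "dy": 0, "dz": -20, "yaw": 0},
    {"dx": 0, "dy": 0, "dz": -15, "yaw": 0},
    {"dx": 0, "dy": 0, "dz": 0, "yaw": 0}
  ]
}}

```text
t: 4.93
eef_pos: [482.7, 202.6, 18.2]
tcp_rot: [-3.139, 0.0, 1.75]
ft_force: [-1.0, -0.1, -0.4]
opening: 1.0
```

Call:
{"api": "drive_tool", "payload": {
  "commands": [
    {"dx": 0, "dy": 0, "dz": -11, "yaw": 0},
    {"dx": 0, "dy": 0, "dz": 0, "yaw": 0}
  ]
}}

```text
t: 5.1
eef_pos: [483.4, 202.9, 8.4]
tcp_rot: [-3.142, 0.0, 1.751]
ft_force: [-1.5, 0.5, 0.3]
opening: 0.998
```

Call:
{"api": "drive_tool", "payload": {
  "commands": [
    {"dx": 0, "dy": 0, "dz": 0, "yaw": 0},
    {"dx": 0, "dy": 0, "dz": 0, "yaw": 0},
    {"dx": 0, "dy": 0, "dz": 0, "yaw": 0},
    {"dx": 0, "dy": 0, "dz": 0, "yaw": 0},
    {"dx": 0, "dy": 0, "dz": 0, "yaw": 0}
  ],
  "grip": 0
}}

```text
t: 5.52
eef_pos: [483.5, 203.0, 9.1]
tcp_rot: [3.141, -0.0, 1.751]
ft_force: [-0.1, 0.6, -0.1]
opening: 0.707
```

Call:
{"api": "drive_tool", "payload": {
  "commands": [
    {"dx": 0, "dy": 0, "dz": 0, "yaw": 0},
    {"dx": 0, "dy": 0, "dz": 0, "yaw": 0},
    {"dx": 0, "dy": 0, "dz": 0, "yaw": 0}
  ]
}}

```text
t: 5.77
eef_pos: [483.3, 203.0, 8.7]
tcp_rot: [3.141, 0.0, 1.751]
ft_force: [0.0, 0.6, 0.3]
opening: 0.495
```

Call:
{"api": "drive_tool", "payload": {
  "commands": [
    {"dx": 0, "dy": 0, "dz": -4, "yaw": 0},
    {"dx": 0, "dy": 0, "dz": 0, "yaw": 0},
    {"dx": 0, "dy": 0, "dz": 0, "yaw": 0},
    {"dx": 0, "dy": 0, "dz": 0, "yaw": 0},
    {"dx": 0, "dy": 0, "dz": 0, "yaw": 0}
  ]
}}

```text
t: 6.18
eef_pos: [483.5, 203.0, 4.6]
tcp_rot: [3.141, -0.0, 1.751]
ft_force: [1.2, 0.8, -1.9]
opening: 0.164
```

Call:
{"api": "drive_tool", "payload": {
  "commands": [
    {"dx": 0, "dy": 0, "dz": 0, "yaw": 0},
    {"dx": 0, "dy": 0, "dz": 0, "yaw": 0},
    {"dx": 0, "dy": 0, "dz": 0, "yaw": 0},
    {"dx": 0, "dy": 0, "dz": 0, "yaw": 0},
    {"dx": 0, "dy": 0, "dz": 0, "yaw": 0}
  ]
}}

```text
t: 6.6
eef_pos: [483.3, 203.0, 4.6]
tcp_rot: [3.142, 0.0, 1.751]
ft_force: [0.9, -0.0, -1.5]
opening: 0.167
```

Call:
{"api": "drive_tool", "payload": {
  "commands": [
    {"dx": 0, "dy": 0, "dz": 20, "yaw": 0},
    {"dx": 0, "dy": 0, "dz": 30, "yaw": 0},
    {"dx": 0, "dy": 0, "dz": 30, "yaw": 0},
    {"dx": 0, "dy": 0, "dz": 25, "yaw": 0},
    {"dx": -5, "dy": -15, "dz": 20, "yaw": 0}
  ]
}}

```text
t: 7.02
eef_pos: [479.0, 189.2, 131.6]
tcp_rot: [3.139, -0.0, 1.752]
ft_force: [0.5, -0.4, -2.9]
opening: 0.166
```

Call:
{"api": "drive_tool", "payload": {
  "commands": [
    {"dx": -10, "dy": -30, "dz": 0, "yaw": 2},
    {"dx": -14, "dy": -35, "dz": 0, "yaw": 2},
    {"dx": -14, "dy": -35, "dz": 0, "yaw": 2},
    {"dx": -14, "dy": -35, "dz": 0, "yaw": 2},
    {"dx": -6, "dy": -35, "dz": 0, "yaw": 2}
  ]
}}

```text
t: 7.43
eef_pos: [418.0, 17.0, 129.6]
tcp_rot: [-3.14, -0.001, 1.928]
ft_force: [0.7, -0.2, -2.4]
opening: 0.166
```

Call:
{"api": "drive_tool", "payload": {
  "commands": [
    {"dx": 0, "dy": -36, "dz": 0, "yaw": 2},
    {"dx": 0, "dy": -36, "dz": 0, "yaw": 2},
    {"dx": 5, "dy": -36, "dz": 0, "yaw": 2},
    {"dx": 10, "dy": -36, "dz": 0, "yaw": 2},
    {"dx": 20, "dy": -32, "dz": 0, "yaw": 2}
  ]
}}

```text
t: 7.85
eef_pos: [453.8, -159.9, 129.7]
tcp_rot: [-3.141, -0.001, 2.1]
ft_force: [1.3, 0.5, -2.4]
opening: 0.168
```

Call:
{"api": "drive_tool", "payload": {
  "commands": [
    {"dx": 28, "dy": -24, "dz": 0, "yaw": 0},
    {"dx": 28, "dy": -24, "dz": 0, "yaw": 0},
    {"dx": 28, "dy": -24, "dz": 0, "yaw": 0},
    {"dx": 28, "dy": -24, "dz": 0, "yaw": 0},
    {"dx": 20, "dy": -16, "dz": 0, "yaw": 0}
  ]
}}

```text
t: 8.27
eef_pos: [588.8, -272.0, 129.2]
tcp_rot: [3.142, 0.0, 2.099]
ft_force: [-0.3, -0.7, -2.3]
opening: 0.168
```

Call:
{"api": "drive_tool", "payload": {
  "commands": [
    {"dx": 11, "dy": -9, "dz": 0, "yaw": 0},
    {"dx": 11, "dy": -8, "dz": 0, "yaw": 0},
    {"dx": 0, "dy": 0, "dz": 0, "yaw": 0}
  ]
}}

```text
t: 8.52
eef_pos: [610.3, -288.2, 128.8]
tcp_rot: [-3.142, -0.0, 2.099]
ft_force: [-0.6, -0.6, -2.4]
opening: 0.168
```

Run:
```python
from h import *
im=env.read_camera("top");cv2.imwrite("pics/t4f.png",im[:,:,::-1])
pic("scene","s4.png",(270,120,420,240),5)
c=im[150:260,330:460,::-1];cv2.imwrite("pics/t4.png",cv2.resize(c,None,fx=5,fy=5,interpolation=cv2.INTER_CUBIC))
print(env.state()["eef_pos"])
```

```text
[ 608.67464905 -286.61475099  128.92668057]
```

View pics/t4.png

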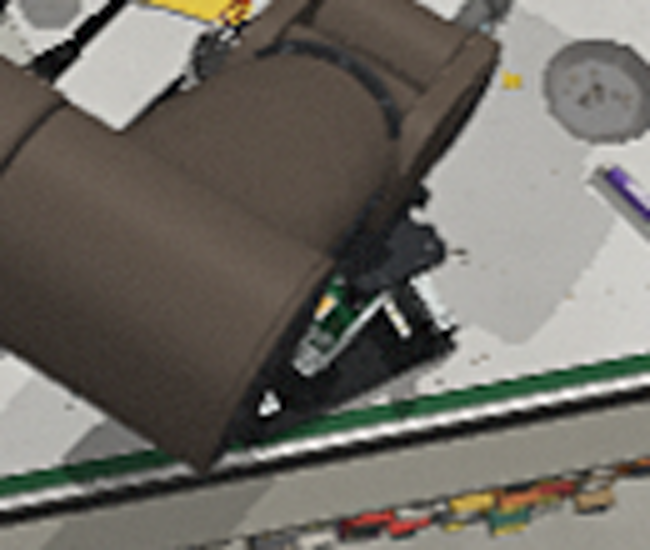

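View pics/s4.png

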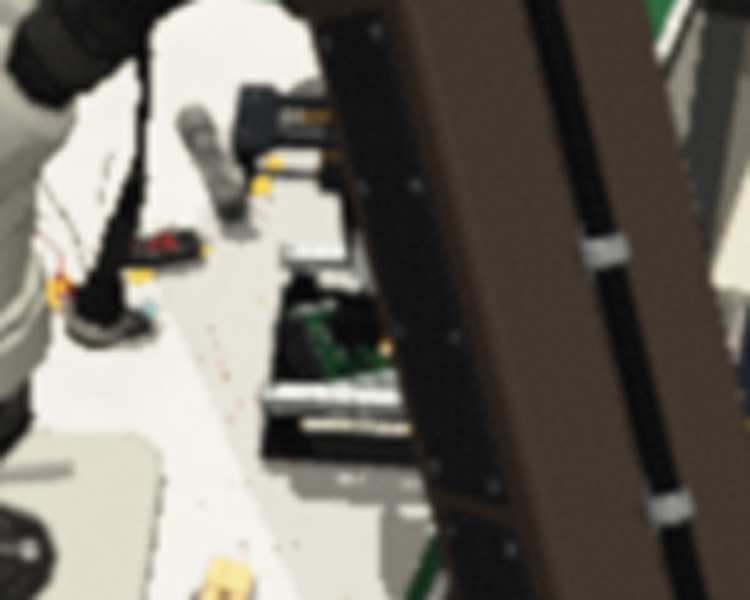

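The arm hides the bar from both cameras here, so I'll work from the clean earlier pictures. Comparing bar and frame within the same camera cancels most of the bias. I'll overlay the models to check.

```bash
cat > ov.py <<'E'
from fit import *
from scipy.spatial import ConvexHull
def wire(img,n,name,p,z,off,s,col=(0,0,255)):
    c,sn=np.cos(p[2]),np.sin(p[2]);R=np.array([[c,-sn,0],[sn,c,0],[0,0,1]])
    for b in M[name]:
        q=(proj(n,b@R.T+[p[0],p[1],z])-off+.5)*s-.5
        for i in range(8):
            for j in range(i):
                if bin(i^j).count("1")==1: cv2.line(img,tuple(np.round(q[i]*8).astype(int)),tuple(np.round(q[j]*8).astype(int)),col,1,cv2.LINE_AA,3)
E
python3 - <<'E'
from ov import *
sc=cv2.imread("pics/scene0.png");tp=cv2.imread("pics/t2.png")
tp=cv2.resize(tp,(240,120),interpolation=cv2.INTER_AREA)
full=np.zeros((400,640,3),np.uint8);full[160:280,210:450]=tp;cv2.imwrite("pics/t2full.png",full)
s=6
a=cv2.resize(full[175:245,350:430],None,fx=s,fy=s,interpolation=cv2.INTER_CUBIC)
b=cv2.resize(sc[160:220,315:375],None,fx=s,fy=s,interpolation=cv2.INTER_CUBIC)
p=np.load("pf.npy")
wire(a,"top","probe_frame",p,0,np.array([350,175]),s)
wire(b,"scene","probe_frame",p,0,np.array([315,160]),s)
o=np.zeros((430,860,3),np.uint8);o[:420,:480]=a;o[:360,490:850]=b;cv2.imwrite("pics/ov1.png",cv2.resize(o[:, :],(800,400)))
E
```

```text
(no output)
```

View pics/ov1.png

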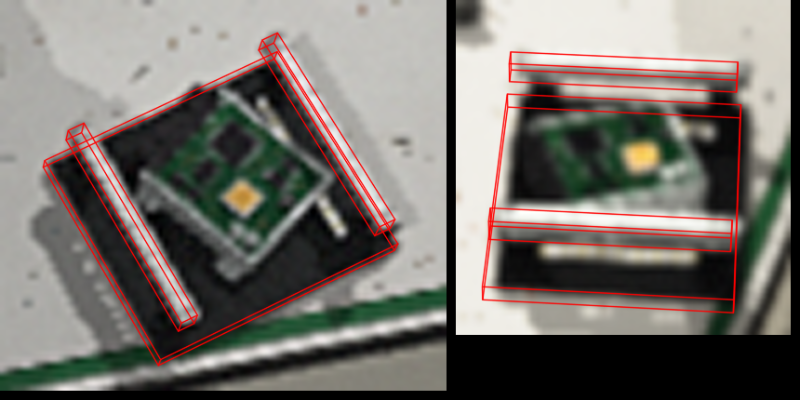

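Run:
```python
from ov import *
sc=cv2.imread("pics/scene0.png");tp=cv2.imread("pics/top0.png")
s=6
a=cv2.resize(tp[215:255,225:310],None,fx=s,fy=s,interpolation=cv2.INTER_CUBIC)
b=cv2.resize(sc[260:340,265:335],None,fx=s,fy=s,interpolation=cv2.INTER_CUBIC)
for im,n,off in((a,"top",[225,215]),(b,"scene",[265,260])):
    wire(im,n,"crossbar",(483.8,208.3,.18),0,np.array(off),s)
    wire(im,n,"probe_carrier",(458.3,50.4,.1),0,np.array(off),s)
o=np.zeros((480,940,3),np.uint8);o[:240,:510]=a;o[:480,515:935]=b;cv2.imwrite("pics/ov2.png",cv2.resize(o,(800,409)))
P=np.array([[602,-296,60],[612,-296,60],[602,-286,60]]);print(np.diff(proj("scene",P),axis=0),proj("scene",P)[2]-proj("scene",P)[0])
P=np.array([[484,205,20],[494,205,20],[484,215,20.]]);q=proj("scene",P);print(q[1]-q[0],q[2]-q[0])
```

```text
[[-2.31144529 -1.05677043]
 [ 0.78116539  2.62315207]] [-1.53027989  1.56638164]
[-2.64945364 -1.66532969] [-2.13411074  2.43599077]
```

View pics/ov2.png

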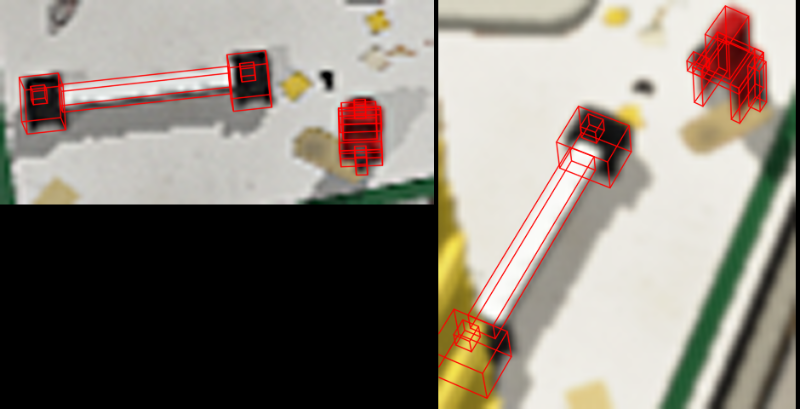

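Run:
```python
from ov import *
sc=cv2.imread("pics/s4.png");sc=cv2.resize(sc,(150,120),interpolation=cv2.INTER_AREA);tp=cv2.imread("pics/t4f.png")
s=6
a=cv2.resize(tp[160:250,360:430],None,fx=s,fy=s,interpolation=cv2.INTER_CUBIC)
b=cv2.resize(sc[0:100,20:90],None,fx=s,fy=s,interpolation=cv2.INTER_CUBIC)
o5=np.array([-.505,.863])
raw=np.hstack([a,np.zeros((540,10,3),np.uint8),b[:540]])
for im,n,off in((a,"top",[360,160]),(b,"scene",[290,120])):
    for o,col in((5,(0,0,255)),(0,(255,255,0))):
        wire(im,n,"crossbar",(609.3+o*o5[0],-287+o*o5[1],.529),125,np.array(off),s,col)
    wire(im,n,"probe_frame",(604.4,-294.4,.527),0,np.array(off),s,(0,255,0))
cv2.imwrite("pics/ov3.png",np.hstack([a,np.zeros((540,10,3),np.uint8),b[:540]])[:540,:850][:, :800])
cv2.imwrite("pics/ov3r.png",raw)
```

```text
(no output)
```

View pics/ov3.png

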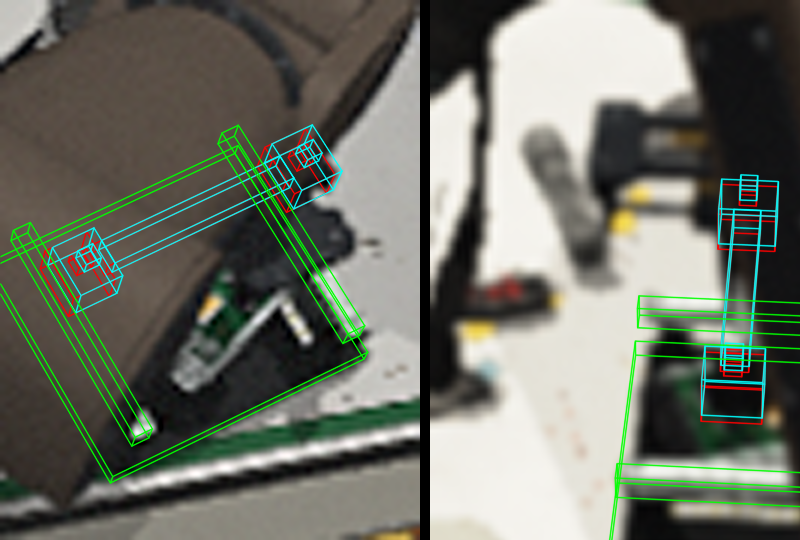

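View pics/ov3r.png

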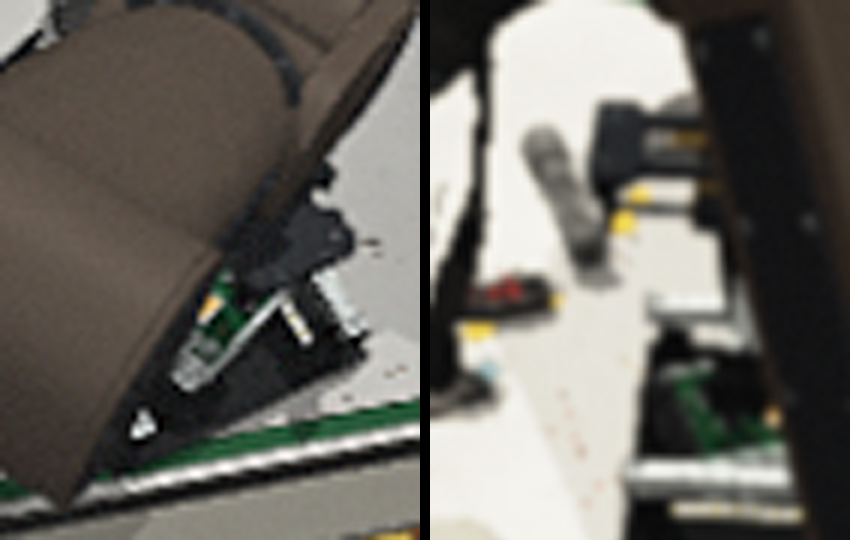

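Run:
```python
import cv2,numpy as np
sc=cv2.imread("pics/scene0.png");tp=cv2.imread("pics/t2full.png")
def g(im,x0,y0,x1,y1,s,f):
    c=cv2.resize(im[y0:y1,x0:x1],None,fx=s,fy=s,interpolation=cv2.INTER_CUBIC)
    for x in range(x0,x1,5): cv2.line(c,((x-x0)*s+s//2,0),((x-x0)*s+s//2,4 if x%10 else 10),(0,0,255),1); 
    for y in range(y0,y1,5): cv2.line(c,(0,(y-y0)*s+s//2),(4 if y%10 else 10,(y-y0)*s+s//2),(0,0,255),1)
    for x in range(x0-x0%10+10,x1,10): cv2.putText(c,str(x),((x-x0)*s-8,20),0,.35,(0,0,255))
    for y in range(y0-y0%10+10,y1,10): cv2.putText(c,str(y),(12,(y-y0)*s+8),0,.35,(0,0,255))
    cv2.imwrite(f,c)
g(sc,318,160,374,216,10,"pics/g_s.png");g(tp,355,178,427,238,10,"pics/g_t.png")
```

```text
(no output)
```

View pics/g_s.png

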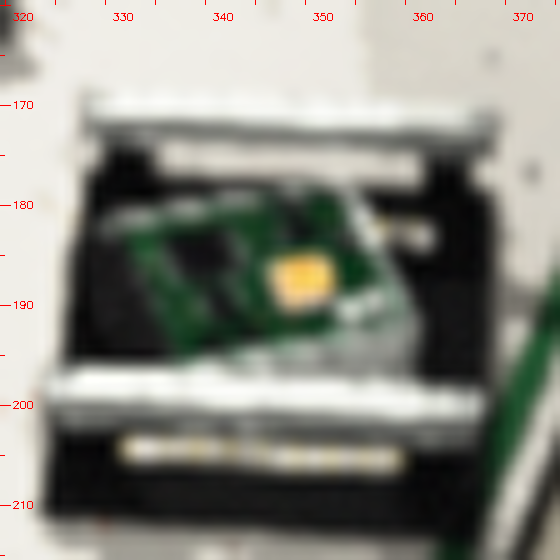

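View pics/g_t.png

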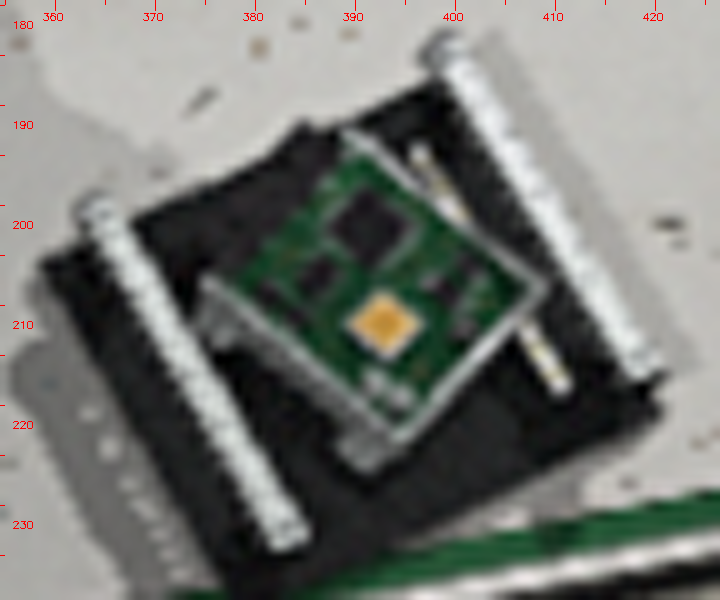

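Run:
```python
from fit import *
from scipy.optimize import least_squares
O=np.array([[76,75,60],[-76,75,60],[76,-75,60],[-76,-75,60.]])
pk=dict(scene=[(322.3,198),(365.9,199.7),(326.1,170.3),(366.9,171.6)],top=[(364.5,198.3),(383.8,231),(399,183),(419.5,214.5)])
gold=dict(scene=(347.7,187.2),top=(392.8,209.8))
def T(p,X):
    c,s=np.cos(p[2]),np.sin(p[2]);return X@np.array([[c,-s,0],[s,c,0],[0,0,1]]).T+[p[0],p[1],0]
for n in pk:
    f=lambda p:(proj(n,T([p[0],p[1],p[2]/100],O))-pk[n]).ravel()
    r=least_squares(f,[602,-296,53]);p=r.x*[1,1,.01]
    g=ray(n,gold[n],40);d=g[:2]-p[:2];c,s=np.cos(p[2]),np.sin(p[2])
    print(n,p,np.round(r.fun,1),g,"gold in frame",c*d[0]+s*d[1],-s*d[0]+c*d[1])
```

```text
scene [ 5.98911513e+02 -2.98241663e+02  5.29307109e-01] [ 0.2 -0.   0.1  0.4 -0.2 -0.4 -0.1  0. ] [ 594.98204296 -309.06273318   40.        ] gold in frame -8.855691889887202 -7.356155460368063
top [ 6.02341114e+02 -2.97561476e+02  5.18632999e-01] [-0.4 -0.7  0.3  1.2 -0.1 -1.4  0.2  0.8] [ 597.21188395 -304.67712008   40.        ] gold in frame -7.981901754110454 -3.6373939584562924
```

Run:
```python
import cv2,numpy as np
sc=cv2.imread("pics/scene0.png");tp=cv2.imread("pics/top0.png")
def g(im,x0,y0,x1,y1,s,f):
    c=cv2.resize(im[y0:y1,x0:x1],None,fx=s,fy=s,interpolation=cv2.INTER_CUBIC)
    for x in range(x0-x0%10+10,x1,10): cv2.putText(c,str(x),((x-x0)*s-8,20),0,.35,(0,0,255)); cv2.line(c,((x-x0)*s+s//2,0),((x-x0)*s+s//2,10),(0,0,255),1)
    for y in range(y0-y0%10+10,y1,10): cv2.putText(c,str(y),(12,(y-y0)*s+8),0,.35,(0,0,255)); cv2.line(c,(0,(y-y0)*s+s//2),(10,(y-y0)*s+s//2),(0,0,255),1)
    cv2.imwrite(f,c)
g(sc,270,258,334,328,8,"pics/g_s2.png");g(tp,224,218,304,255,10,"pics/g_t2.png")
```

```text
(no output)
```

View pics/g_s2.png

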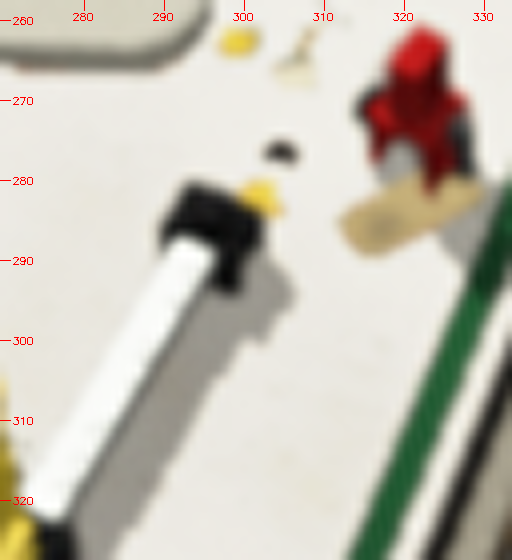

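View pics/g_t2.png

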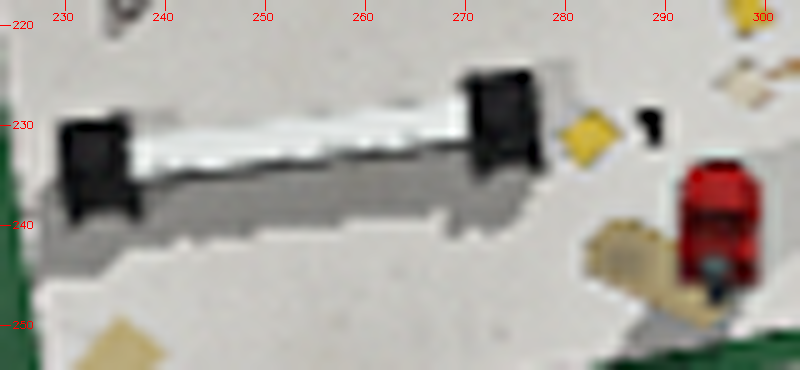

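Run:
```python
from h import *
for n,l,r in(("scene",(275.7,321.9),(293.4,287.9)),("top",(236.8,233.),(270.3,229.5))):
    a,b=ray(n,l,27),ray(n,r,27);print(n,a,b,np.hypot(*(a-b)[:2]),(a+b)/2,np.arctan2(-(a-b)[0],(a-b)[1]))
    u=(a-b)/np.linalg.norm(a-b); print("centre from right end",b+61*u)
```

```text
scene [466.5293799  262.92714807  27.        ] [495.74636475 143.20246407  27.        ] 123.23811163863223 [481.13787232 203.06480607  27.        ] 0.23935649007245222
centre from right end [481.28463654 202.46339908  27.        ]
top [473.54004344 266.02493278  27.        ] [494.99135636 144.68738499  27.        ] 123.21915163716822 [484.2656999  205.35615888  27.        ] 0.17498232955318352
centre from right end [484.3718214  204.75589152  27.        ]
```

Measured by hand picks, the two cameras agree within about 4 mm. The frame is at (600.6, -297.9) with yaw 0.527, and the gold contact is at frame (-8.5, -5.5). The bar is centred in the hand to about 1 mm. I'll lower it gently and watch the force.

Call:
{"api": "drive_tool", "payload": {
  "commands": [
    {"dx": 1.7, "dy": -6, "dz": -20, "yaw": 0},
    {"dx": 0, "dy": 0, "dz": -20, "yaw": 0},
    {"dx": 0, "dy": 0, "dz": -15, "yaw": 0},
    {"dx": 0, "dy": 0, "dz": -6, "yaw": 0},
    {"dx": 0, "dy": 0, "dz": 0, "yaw": 0}
  ]
}}

```text
t: 9.03
eef_pos: [609.9, -292.1, 67.4]
tcp_rot: [-3.14, -0.003, 2.1]
ft_force: [0.0, -0.5, -2.3]
opening: 0.163
```

Call:
{"api": "drive_tool", "payload": {
  "commands": [
    {"dx": 0, "dy": 0, "dz": -2, "yaw": 0},
    {"dx": 0, "dy": 0, "dz": -2, "yaw": 0},
    {"dx": 0, "dy": 0, "dz": -2, "yaw": 0}
  ]
}}

```text
t: 9.28
eef_pos: [611.3, -293.1, 63.6]
tcp_rot: [3.141, 0.001, 2.1]
ft_force: [-1.3, -0.5, -2.5]
opening: 0.165
```

Call:
{"api": "drive_tool", "payload": {
  "commands": [
    {"dx": 0, "dy": 0, "dz": -2, "yaw": 0},
    {"dx": 0, "dy": 0, "dz": -1, "yaw": 0},
    {"dx": 0, "dy": 0, "dz": 0, "yaw": 0}
  ]
}}

```text
t: 9.53
eef_pos: [611.2, -293.2, 59.8]
tcp_rot: [3.141, 0.001, 2.1]
ft_force: [-0.1, -0.3, -2.6]
opening: 0.17
```

Call:
{"api": "drive_tool", "payload": {
  "commands": [
    {"dx": 0, "dy": 0, "dz": -2, "yaw": 0},
    {"dx": 0, "dy": 0, "dz": -1, "yaw": 0},
    {"dx": 0, "dy": 0, "dz": 0, "yaw": 0}
  ]
}}

```text
t: 9.78
eef_pos: [611.7, -293.8, 57.0]
tcp_rot: [3.141, 0.002, 2.1]
ft_force: [2.7, -4.8, -0.1]
opening: 0.167
```

Call:
{"api": "drive_tool", "payload": {
  "commands": [
    {"dx": 0.8, "dy": -1.3, "dz": 0, "yaw": 0},
    {"dx": 0, "dy": 0, "dz": -2, "yaw": 0},
    {"dx": 0, "dy": 0, "dz": 0, "yaw": 0}
  ]
}}

```text
t: 10.03
eef_pos: [611.5, -294.0, 54.0]
tcp_rot: [-3.141, -0.001, 2.1]
ft_force: [0.6, -0.0, -1.7]
opening: 0.166
```

Call:
{"api": "drive_tool", "payload": {
  "commands": [
    {"dx": 0, "dy": 0, "dz": -2, "yaw": 0},
    {"dx": 0, "dy": 0, "dz": -1, "yaw": 0},
    {"dx": 0, "dy": 0, "dz": 0, "yaw": 0}
  ]
}}

```text
t: 10.28
eef_pos: [611.6, -294.0, 51.8]
tcp_rot: [-3.141, -0.001, 2.1]
ft_force: [-1.7, 0.7, 1.7]
opening: 0.164
```

Call:
{"api": "drive_tool", "payload": {
  "commands": [
    {"dx": 0, "dy": 0, "dz": 0, "yaw": 0},
    {"dx": 0, "dy": 0, "dz": 0, "yaw": 0},
    {"dx": 0, "dy": 0, "dz": 0, "yaw": 0},
    {"dx": 0, "dy": 0, "dz": 0, "yaw": 0},
    {"dx": 0, "dy": 0, "dz": 0, "yaw": 0}
  ],
  "grip": 0.5
}}

```text
t: 10.7
eef_pos: [611.8, -294.3, 51.6]
tcp_rot: [3.141, -0.0, 2.1]
ft_force: [-0.3, -0.4, 0.8]
opening: 0.456
```

Call:
{"api": "drive_tool", "payload": {
  "commands": [
    {"dx": 0, "dy": 0, "dz": 5, "yaw": 0},
    {"dx": 0, "dy": 0, "dz": 15, "yaw": 0},
    {"dx": 0, "dy": 0, "dz": 30, "yaw": 0},
    {"dx": 0, "dy": 0, "dz": 35, "yaw": 0},
    {"dx": 0, "dy": 0, "dz": 35, "yaw": 0}
  ]
}}

```text
t: 11.12
eef_pos: [611.5, -294.1, 173.0]
tcp_rot: [-3.141, -0.001, 2.1]
ft_force: [0.6, 1.2, 1.2]
opening: 0.5
```

Run:
```python
from ov import *
sc=cv2.imread("pics/scene0.png");tp=cv2.imread("pics/top0.png")
M["L"]=[box(-16,16,-15,15,0,36)];M["G"]=[box(-8,8,-12,12,36,70)]
s=12;off=[309,256];a0=cv2.resize(sc[256:290,309:339],None,fx=s,fy=s,interpolation=cv2.INTER_CUBIC)
off2=[284,226];b0=cv2.resize(tp[226:260,284:310],None,fx=s,fy=s,interpolation=cv2.INTER_CUBIC)
for k,(x,y,w) in enumerate(((457.5,46.5,.05),)):
    a,b=a0.copy(),b0.copy()
    for im,n,o in((a,"scene",off),(b,"top",off2)):
        for q,col in(("L",(0,255,0)),("G",(255,255,0))): wire(im,n,q,(x,y,w),0,np.array(o),s,col)
    cv2.imwrite("pics/ov4.png",np.hstack([a,b]))
for n in("scene","top"): print(n,proj(n,[[457.5-20,46,0],[457.5-20,46,36],[457.5+27,46,36],[457.5,46,70]]))
cv2.imwrite("pics/ov4r.png",np.hstack([a0,b0]))
```

```text
scene [[327.71753442 280.23657562]
 [327.60162577 273.34756386]
 [315.21136214 266.37263155]
 [322.08476182 263.60994857]]
top [[296.01608948 248.29071663]
 [295.77129205 245.21130564]
 [296.74516232 232.97513545]
 [295.95697538 236.88632048]]
```

View pics/ov4.png

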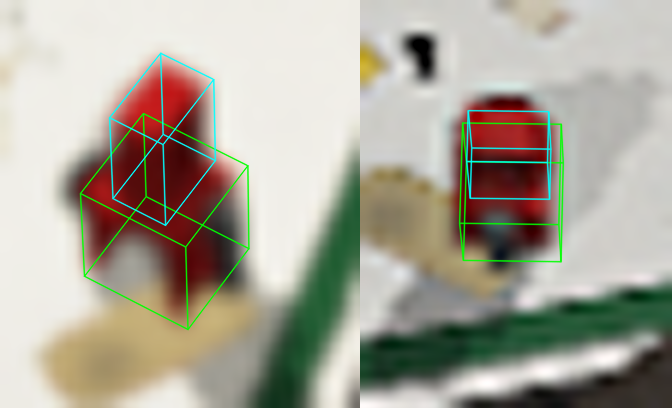

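View pics/ov4r.png

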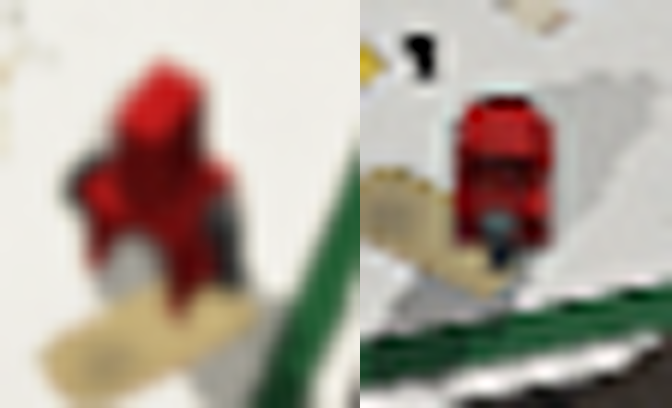

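The raw zoom shows the tube top and back screw both sit at or below roof height. That leaves the grip clear for jaws closing along the carrier's x. I'm going for the carrier at about (460, 48).

Call:
{"api": "drive_tool", "payload": {
  "commands": [
    {"dx": -27, "dy": 24, "dz": 0, "yaw": -3},
    {"dx": -27, "dy": 24, "dz": 0, "yaw": -3},
    {"dx": -27, "dy": 24, "dz": 0, "yaw": -3},
    {"dx": -27, "dy": 24, "dz": 0, "yaw": -3},
    {"dx": -27, "dy": 24, "dz": 0, "yaw": -3}
  ],
  "grip": 0.8
}}

```text
t: 11.53
eef_pos: [475.4, -173.2, 172.1]
tcp_rot: [3.141, 0.0, 1.835]
ft_force: [0.4, -0.2, 0.4]
opening: 0.774
```

Run:
```python
from fit import *
im=env.read_camera("top");cv2.imwrite("pics/t5f.png",im[:,:,::-1])
c=im[175:245,350:430,::-1];cv2.imwrite("pics/t5.png",cv2.resize(c,None,fx=8,fy=8,interpolation=cv2.INTER_CUBIC))
pic("scene","s5.png",(310,140,390,220),7)
```

```text
(no output)
```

View pics/t5.png

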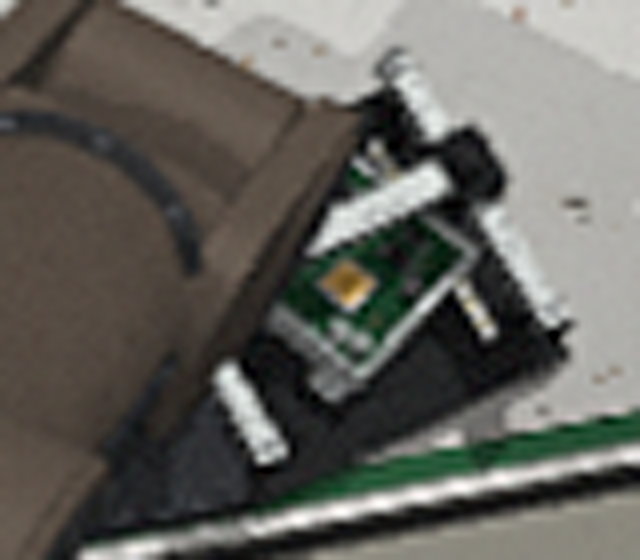

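View pics/s5.png

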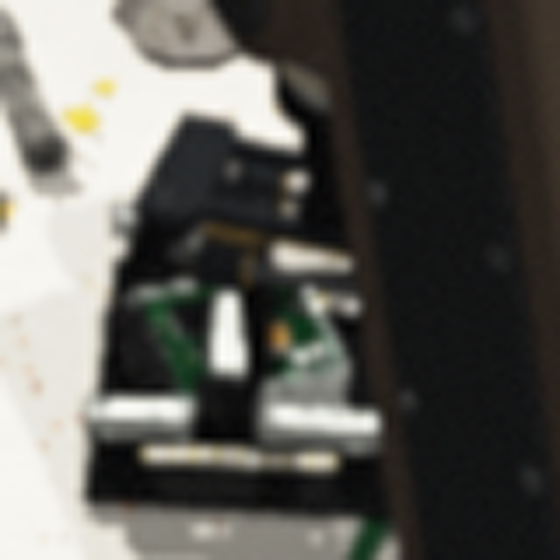

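The bar sits across both rails. Next is the carrier.

Call:
{"api": "drive_tool", "payload": {
  "commands": [
    {"dx": -24, "dy": 28, "dz": 0, "yaw": -3},
    {"dx": -20, "dy": 32, "dz": 0, "yaw": -3},
    {"dx": -10, "dy": 36, "dz": 0, "yaw": -3},
    {"dx": 0, "dy": 36, "dz": 0, "yaw": -3},
    {"dx": 2, "dy": 36, "dz": 0, "yaw": -3}
  ],
  "grip": 0.8
}}

```text
t: 12.05
eef_pos: [424.6, -5.3, 172.3]
tcp_rot: [3.14, 0.0, 1.573]
ft_force: [0.8, -0.5, 0.5]
opening: 0.801
```

Call:
{"api": "drive_tool", "payload": {
  "commands": [
    {"dx": 15, "dy": 30, "dz": 0, "yaw": 0},
    {"dx": 20, "dy": 24, "dz": -20, "yaw": 0},
    {"dx": 0, "dy": 0, "dz": -25, "yaw": 0},
    {"dx": 0, "dy": 0, "dz": 0, "yaw": 0}
  ]
}}

```text
t: 12.38
eef_pos: [459.4, 48.8, 124.0]
tcp_rot: [-3.138, -0.0, 1.579]
ft_force: [0.2, -0.0, -1.1]
opening: 0.8
```

Run:
```python
from h import *
pic("top","t6.png",(264,206,334,266),8)
pic("scene","s6.png",(280,220,360,300),7)
print(env.state()["eef_pos"])
```

```text
[459.6691882   47.53185533 126.70734884]
```

View pics/t6.png

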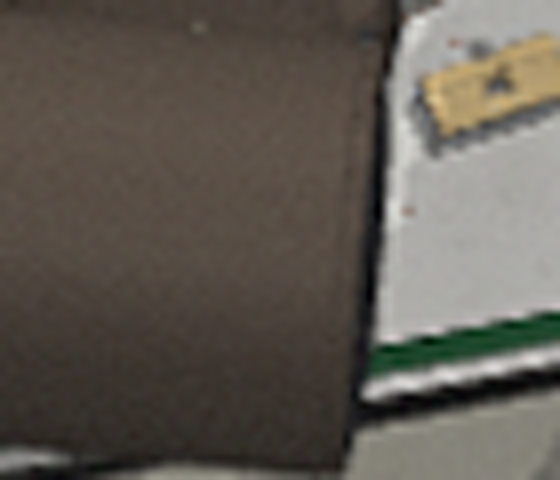

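View pics/s6.png

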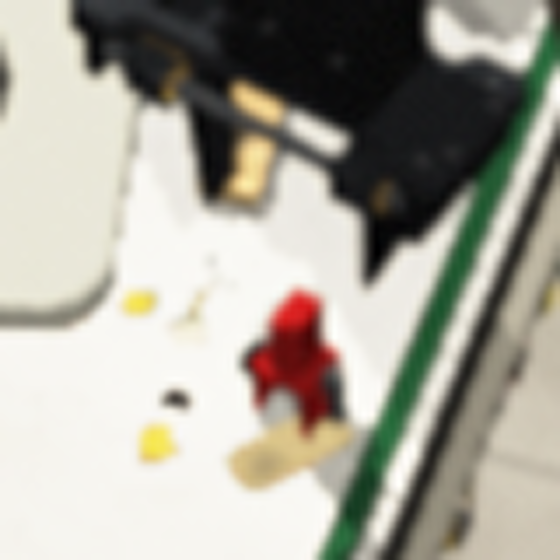

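Run:
```python
from h import *
P=np.array([459.8,47.7,126.7]);print(proj("scene",[P,P+[38,0,0],P-[38,0,0],[460,48,70],[460,48,0]]))
```

```text
[[320.76216992 251.86212512]
 [310.39386706 246.22735613]
 [331.37347649 257.62895717]
 [321.03305273 263.6721495 ]
 [321.47922035 277.31885471]]
```

Call:
{"api": "drive_tool", "payload": {
  "commands": [
    {"dx": 0, "dy": 0, "dz": -30, "yaw": 0},
    {"dx": 0, "dy": 0, "dz": -25, "yaw": 0},
    {"dx": 0, "dy": 0, "dz": -18, "yaw": 0},
    {"dx": 0, "dy": 0, "dz": -9.66, "yaw": 0},
    {"dx": 0, "dy": 0, "dz": 0, "yaw": 0}
  ]
}}

```text
t: 12.9
eef_pos: [459.6, 46.8, 43.7]
tcp_rot: [-3.14, -0.0, 1.575]
ft_force: [-0.0, 0.2, 1.2]
opening: 0.802
```

Call:
{"api": "drive_tool", "payload": {
  "commands": [
    {"dx": 0, "dy": 0, "dz": 0, "yaw": 0},
    {"dx": 0, "dy": 0, "dz": 0, "yaw": 0},
    {"dx": 0, "dy": 0, "dz": 0, "yaw": 0},
    {"dx": 0, "dy": 0, "dz": 0, "yaw": 0},
    {"dx": 0, "dy": 0, "dz": 0, "yaw": 0}
  ],
  "grip": 0.3
}}

```text
t: 13.32
eef_pos: [460.1, 47.6, 44.7]
tcp_rot: [3.14, 0.0, 1.576]
ft_force: [-0.3, -0.2, 0.1]
opening: 0.505
```

Run:
```python
from h import *
pic("scene","s7.png",(280,220,360,300),7)
print(env.state()["eef_pos"],env.state()["opening"])
```

```text
[460.02635503  47.67903375  44.51679006] 0.4630374756553607
```

View pics/s7.png

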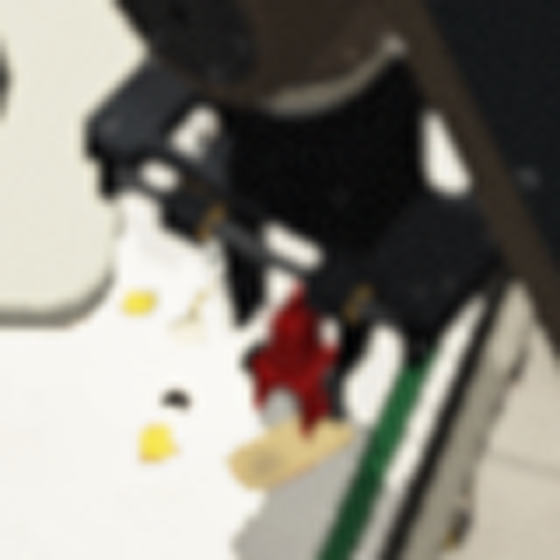

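Call:
{"api": "drive_tool", "payload": {
  "commands": [
    {"dx": 0, "dy": 0, "dz": 0, "yaw": 0},
    {"dx": 0, "dy": 0, "dz": 0, "yaw": 0},
    {"dx": 0, "dy": 0, "dz": 0, "yaw": 0},
    {"dx": 0, "dy": 0, "dz": 0, "yaw": 0},
    {"dx": 0, "dy": 0, "dz": 0, "yaw": 0}
  ],
  "grip": 0
}}

```text
t: 13.78
eef_pos: [459.8, 47.7, 43.9]
tcp_rot: [-3.142, 0.0, 1.576]
ft_force: [0.6, -1.2, -2.4]
opening: 0.166
```

Call:
{"api": "drive_tool", "payload": {
  "commands": [
    {"dx": 0, "dy": 0, "dz": 0, "yaw": 0},
    {"dx": 0, "dy": 0, "dz": 0, "yaw": 0}
  ]
}}

```text
t: 13.95
eef_pos: [459.7, 47.7, 43.9]
tcp_rot: [-3.141, 0.0, 1.576]
ft_force: [-0.2, -0.2, -1.3]
opening: 0.162
```

Call:
{"api": "drive_tool", "payload": {
  "commands": [
    {"dx": 0, "dy": 0, "dz": 15, "yaw": 0},
    {"dx": 0, "dy": 0, "dz": 30, "yaw": 0},
    {"dx": 0, "dy": 0, "dz": 35, "yaw": 0},
    {"dx": -15, "dy": -20, "dz": 30, "yaw": 0},
    {"dx": -20, "dy": -34, "dz": 0, "yaw": 0}
  ]
}}

```text
t: 14.37
eef_pos: [427.0, -5.7, 158.2]
tcp_rot: [3.134, 0.001, 1.579]
ft_force: [0.7, -1.3, -2.1]
opening: 0.164
```

Call:
{"api": "drive_tool", "payload": {
  "commands": [
    {"dx": -2, "dy": -36, "dz": 0, "yaw": 3},
    {"dx": 0, "dy": -36, "dz": 0, "yaw": 3},
    {"dx": 10, "dy": -36, "dz": 0, "yaw": 3},
    {"dx": 20, "dy": -32, "dz": 0, "yaw": 3},
    {"dx": 24, "dy": -28, "dz": 0, "yaw": 3}
  ]
}}

```text
t: 14.78
eef_pos: [476.4, -176.5, 154.2]
tcp_rot: [-3.141, -0.0, 1.839]
ft_force: [1.1, 0.6, -0.9]
opening: 0.167
```

Call:
{"api": "drive_tool", "payload": {
  "commands": [
    {"dx": 27, "dy": -24, "dz": 0, "yaw": 3},
    {"dx": 27, "dy": -24, "dz": 0, "yaw": 3},
    {"dx": 27, "dy": -24, "dz": 0, "yaw": 3},
    {"dx": 27, "dy": -24, "dz": 0, "yaw": 3},
    {"dx": 27, "dy": -24, "dz": 0, "yaw": 3}
  ]
}}

```text
t: 15.2
eef_pos: [612.6, -295.4, 153.5]
tcp_rot: [-3.141, -0.001, 2.102]
ft_force: [0.7, -0.1, -2.0]
opening: 0.165
```

Call:
{"api": "drive_tool", "payload": {
  "commands": [
    {"dx": 1.5, "dy": -2.6, "dz": 0, "yaw": 0},
    {"dx": 0, "dy": 0, "dz": -10, "yaw": 0},
    {"dx": 0, "dy": 0, "dz": 0, "yaw": 0}
  ]
}}

```text
t: 15.45
eef_pos: [611.9, -296.0, 141.2]
tcp_rot: [-3.14, -0.004, 2.099]
ft_force: [-0.7, 0.5, -3.0]
opening: 0.167
```

Run:
```python
from h import *
pic("scene","s8.png",(300,120,390,220),6)
pic("top","t8.png",(340,160,440,250),6)
print(env.state()["eef_pos"],env.state()["tcp_rot"])
```

```text
[ 612.23593357 -295.81304215  143.13115985] [-3.14058211e+00 -2.21300227e-03  2.09968187e+00]
```

View pics/s8.png

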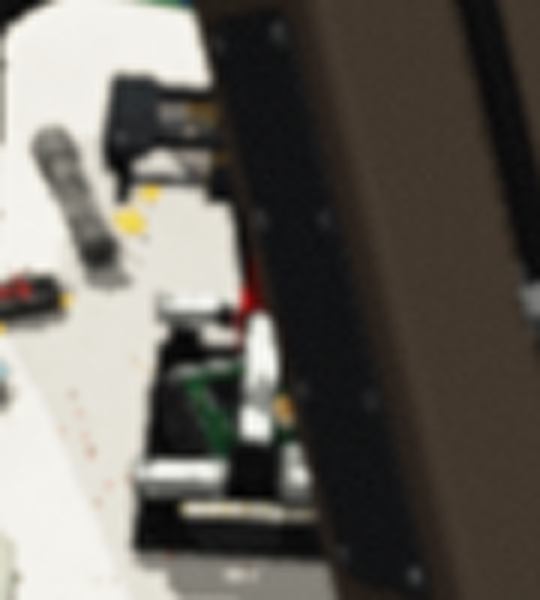

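View pics/t8.png

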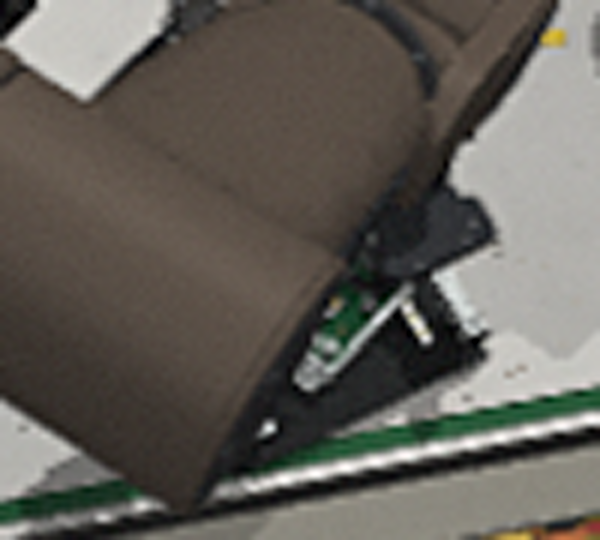

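Call:
{"api": "drive_tool", "payload": {
  "commands": [
    {"dx": 0, "dy": 0, "dz": -15, "yaw": 0},
    {"dx": 0, "dy": 0, "dz": -8, "yaw": 0},
    {"dx": 0, "dy": 0, "dz": -3, "yaw": 0},
    {"dx": 0, "dy": 0, "dz": 0, "yaw": 0}
  ]
}}

```text
t: 15.88
eef_pos: [612.8, -296.3, 117.4]
tcp_rot: [-3.141, -0.001, 2.1]
ft_force: [0.1, 0.2, -2.2]
opening: 0.165
```

Call:
{"api": "drive_tool", "payload": {
  "commands": [
    {"dx": 0, "dy": 0, "dz": -3, "yaw": 0},
    {"dx": 0, "dy": 0, "dz": -2, "yaw": 0},
    {"dx": 0, "dy": 0, "dz": 0, "yaw": 0}
  ]
}}

```text
t: 16.13
eef_pos: [613.3, -296.8, 112.9]
tcp_rot: [3.142, -0.0, 2.1]
ft_force: [-0.2, -0.3, -2.5]
opening: 0.166
```

Call:
{"api": "drive_tool", "payload": {
  "commands": [
    {"dx": 0, "dy": 0, "dz": -3, "yaw": 0},
    {"dx": 0, "dy": 0, "dz": -2, "yaw": 0},
    {"dx": 0, "dy": 0, "dz": 0, "yaw": 0}
  ]
}}

```text
t: 16.38
eef_pos: [613.1, -296.8, 107.5]
tcp_rot: [-3.141, -0.001, 2.1]
ft_force: [-0.0, -0.7, -1.5]
opening: 0.167
```

Going on cleanly, with no side force.

Call:
{"api": "drive_tool", "payload": {
  "commands": [
    {"dx": 0, "dy": 0, "dz": -3, "yaw": 0},
    {"dx": 0, "dy": 0, "dz": -3, "yaw": 0},
    {"dx": 0, "dy": 0, "dz": 0, "yaw": 0}
  ]
}}

```text
t: 16.63
eef_pos: [613.1, -296.8, 101.3]
tcp_rot: [-3.141, -0.001, 2.1]
ft_force: [0.4, 0.2, -2.3]
opening: 0.166
```

Call:
{"api": "drive_tool", "payload": {
  "commands": [
    {"dx": 0, "dy": 0, "dz": -3, "yaw": 0},
    {"dx": 0, "dy": 0, "dz": -3, "yaw": 0},
    {"dx": 0, "dy": 0, "dz": 0, "yaw": 0}
  ]
}}

```text
t: 16.88
eef_pos: [613.1, -296.8, 95.3]
tcp_rot: [-3.141, -0.001, 2.1]
ft_force: [-0.2, -0.1, -3.1]
opening: 0.167
```

Call:
{"api": "drive_tool", "payload": {
  "commands": [
    {"dx": 0, "dy": 0, "dz": -3, "yaw": 0},
    {"dx": 0, "dy": 0, "dz": -2, "yaw": 0},
    {"dx": 0, "dy": 0, "dz": 0, "yaw": 0}
  ]
}}

```text
t: 17.13
eef_pos: [613.2, -296.8, 90.5]
tcp_rot: [-3.141, -0.0, 2.1]
ft_force: [-0.4, 0.7, -0.7]
opening: 0.168
```

Call:
{"api": "drive_tool", "payload": {
  "commands": [
    {"dx": 0, "dy": 0, "dz": -2, "yaw": 0},
    {"dx": 0, "dy": 0, "dz": -1, "yaw": 0},
    {"dx": 0, "dy": 0, "dz": 0, "yaw": 0}
  ]
}}

```text
t: 17.38
eef_pos: [613.4, -297.0, 88.1]
tcp_rot: [3.141, 0.0, 2.1]
ft_force: [0.7, 0.2, -1.4]
opening: 0.169
```

Call:
{"api": "drive_tool", "payload": {
  "commands": [
    {"dx": 0, "dy": 0, "dz": -1, "yaw": 0},
    {"dx": 0, "dy": 0, "dz": 0, "yaw": 0},
    {"dx": 0, "dy": 0, "dz": 0, "yaw": 0}
  ]
}}

```text
t: 17.63
eef_pos: [613.4, -296.9, 87.9]
tcp_rot: [3.141, 0.001, 2.1]
ft_force: [-3.0, 1.9, 6.0]
opening: 0.166
```

Call:
{"api": "drive_tool", "payload": {
  "commands": [
    {"dx": 0, "dy": 0, "dz": 0, "yaw": 0},
    {"dx": 0, "dy": 0, "dz": 0, "yaw": 0},
    {"dx": 0, "dy": 0, "dz": 0, "yaw": 0},
    {"dx": 0, "dy": 0, "dz": 0, "yaw": 0},
    {"dx": 0, "dy": 0, "dz": 0, "yaw": 0}
  ],
  "grip": 0.5
}}

```text
t: 18.05
eef_pos: [613.3, -296.9, 86.9]
tcp_rot: [3.142, -0.0, 2.1]
ft_force: [-0.8, 0.3, -0.8]
opening: 0.462
```

Call:
{"api": "drive_tool", "payload": {
  "commands": [
    {"dx": 0, "dy": 0, "dz": 10, "yaw": 0},
    {"dx": 0, "dy": 0, "dz": 25, "yaw": 0},
    {"dx": 0, "dy": 0, "dz": 35, "yaw": 0},
    {"dx": 0, "dy": 0, "dz": 35, "yaw": 0},
    {"dx": -20, "dy": 20, "dz": 0, "yaw": -3}
  ]
}}

```text
t: 18.47
eef_pos: [597.3, -280.4, 199.4]
tcp_rot: [3.135, 0.011, 2.047]
ft_force: [1.0, 0.1, 0.1]
opening: 0.498
```

Call:
{"api": "drive_tool", "payload": {
  "commands": [
    {"dx": -27, "dy": 24, "dz": 0, "yaw": -3},
    {"dx": -27, "dy": 24, "dz": 0, "yaw": -3},
    {"dx": -27, "dy": 24, "dz": 0, "yaw": -3},
    {"dx": -27, "dy": 24, "dz": 0, "yaw": -3},
    {"dx": -24, "dy": 28, "dz": 0, "yaw": -3}
  ]
}}

```text
t: 18.88
eef_pos: [459.7, -152.1, 192.7]
tcp_rot: [3.141, 0.001, 1.782]
ft_force: [0.9, 0.1, -0.2]
opening: 0.501
```

Call:
{"api": "drive_tool", "payload": {
  "commands": [
    {"dx": -20, "dy": 32, "dz": 0, "yaw": -3},
    {"dx": -10, "dy": 36, "dz": 0, "yaw": -3},
    {"dx": 0, "dy": 36, "dz": 0, "yaw": 0},
    {"dx": 0, "dy": 36, "dz": 0, "yaw": 0},
    {"dx": 0, "dy": 36, "dz": 0, "yaw": 0}
  ]
}}

```text
t: 19.3
eef_pos: [431.1, 24.6, 193.0]
tcp_rot: [3.14, 0.0, 1.68]
ft_force: [0.5, -0.0, -0.0]
opening: 0.497
```

Call:
{"api": "drive_tool", "payload": {
  "commands": [
    {"dx": 0, "dy": 36, "dz": 0, "yaw": 0},
    {"dx": 0, "dy": 36, "dz": 0, "yaw": 0},
    {"dx": 10, "dy": 36, "dz": 0, "yaw": 0},
    {"dx": 10, "dy": 36, "dz": 0, "yaw": 0}
  ]
}}

```text
t: 19.63
eef_pos: [451.2, 169.1, 193.1]
tcp_rot: [3.14, -0.0, 1.681]
ft_force: [1.2, -0.8, 0.3]
opening: 0.499
```

Run:
```python
from h import *
for n in("scene","top"):
    im=env.read_camera(n);cv2.imwrite(f"pics/{n}9.png",im[:,:,::-1])
    for q,z in(("pin_tip",40),("gold_contact",40),("carrier_seat",74),("bar_left",60),("bar_right",60),("probe_carrier",44),("crossbar",47),("frame_rails",60)):
        for r in env.place_of(q,n)[:1]: print(n,q,round(r["conf"],2),np.round(r["pixel"],1),np.round(ray(n,r["pixel"],z),1))
sc=cv2.imread("pics/scene9.png")[150:225,310:385];tp=cv2.imread("pics/top9.png")[170:245,350:430]
cv2.imwrite("pics/s9.png",cv2.resize(sc,None,fx=8,fy=8,interpolation=2));cv2.imwrite("pics/t9.png",cv2.resize(tp,None,fx=8,fy=8,interpolation=2))
print(env.state()["t"])
```

```text
top pin_tip 0.24 [324.2 217.6] [549.6 -51.   40. ]
top gold_contact 0.79 [393.1 210. ] [ 596.5 -305.8   40. ]
top carrier_seat 0.66 [391.6 204.3] [ 604.5 -295.2   74. ]
top bar_left 0.61 [372.5 211.9] [ 575.6 -227.    60. ]
top bar_right 0.55 [408.4 196.1] [ 647.9 -359.9   60. ]
top probe_carrier 0.51 [388.1 208.6] [ 599.2 -286.6   44. ]
top crossbar 0.78 [387.2 203. ] [ 620.4 -282.8   47. ]
20.5333
```

View pics/s9.png

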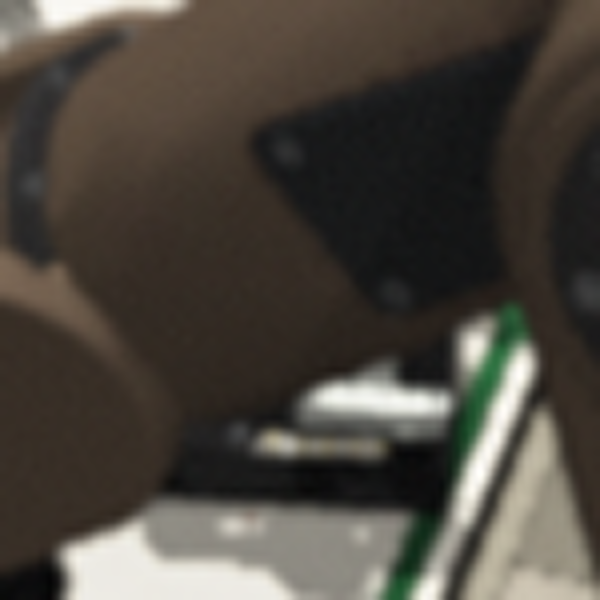

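View pics/t9.png

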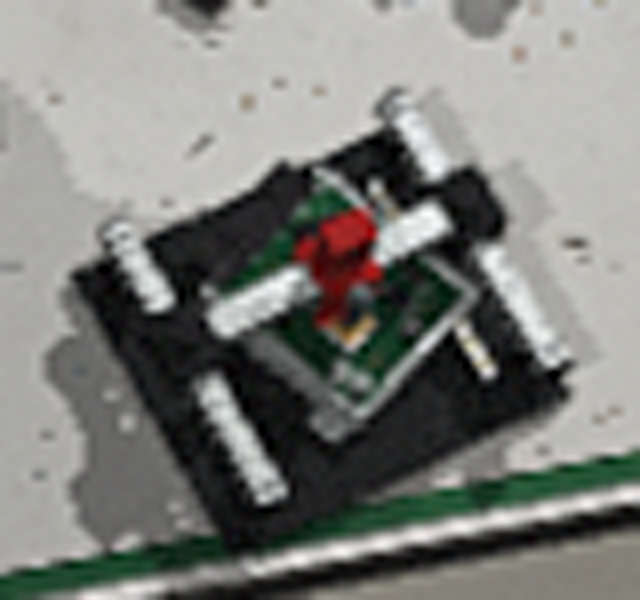

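Run:
```python
from ov import *
tp=cv2.imread("pics/top9.png");s=10
off=np.array([365,182]);a=cv2.resize(tp[182:232,365:425],None,fx=s,fy=s,interpolation=2)
r=a.copy()
y=np.array([-.505,.863])
wire(a,"top","crossbar",(611.8+y[0],-294.3+y[1],.529),47,off,s,(0,255,255))
c=(613.3,-296.9,.529)
M["P"]=[box(-20,-20,0,0,-4,40)];M["G"]=[box(-8,8,-12,12,36,70)]
wire(a,"top","P",c,44,off,s,(255,0,255));wire(a,"top","G",c,44,off,s,(255,255,0))
cv2.imwrite("pics/ov9.png",a);cv2.imwrite("pics/ov9r.png",r)
q=proj("top",[[613.3-17.3,-296.9-10.1,40],[613.3-17.3,-296.9-10.1,80]]);print(q,(q-off+.5)*s)
```

```text
[[393.4239269  210.13751037]
 [395.07060012 205.9991994 ]] [[289.23926903 286.3751037 ]
 [305.70600123 244.99199404]]
```

View pics/ov9.png

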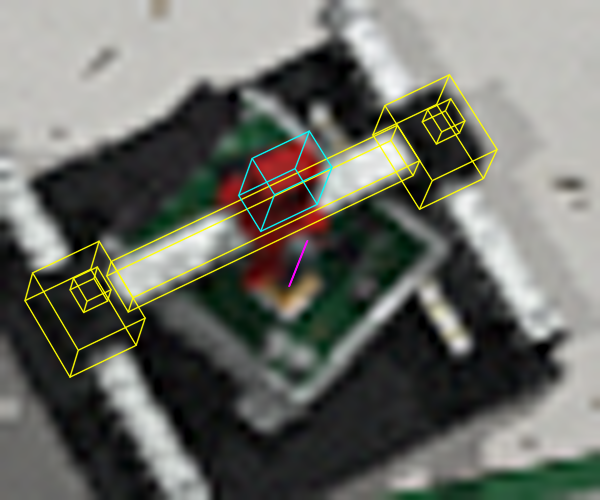

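View pics/ov9r.png

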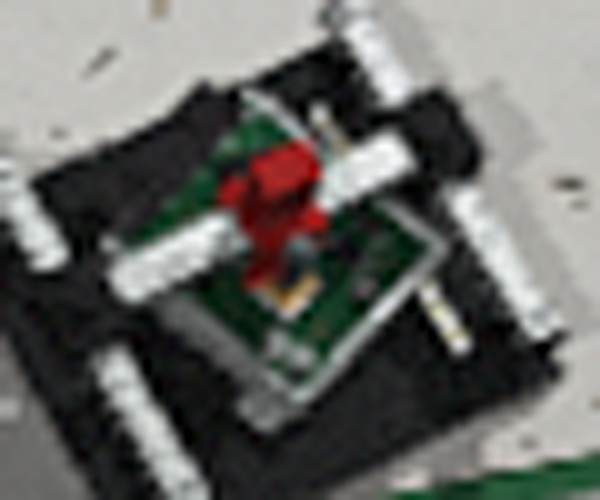

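In the top view the bar spans both rails and the carrier hangs on it. The tube ends at about (393.8, 210.5), within 1 px of the gold centre at (392.8, 209.8). I'll move the arm to the right-hand side for a clean scene view as a second check.

Call:
{"api": "drive_tool", "payload": {
  "commands": [
    {"dx": -10, "dy": -39, "dz": 0, "yaw": 0},
    {"dx": -10, "dy": -39, "dz": 0, "yaw": 0},
    {"dx": -5, "dy": -39, "dz": 0, "yaw": 0},
    {"dx": 0, "dy": -39, "dz": 0, "yaw": 0},
    {"dx": 0, "dy": -39, "dz": 0, "yaw": 0}
  ]
}}

```text
t: 20.95
eef_pos: [425.8, -29.4, 192.2]
tcp_rot: [3.141, 0.0, 1.682]
ft_force: [1.3, -0.9, 0.2]
opening: 0.498
```

Call:
{"api": "drive_tool", "payload": {
  "commands": [
    {"dx": -6, "dy": -39, "dz": 0, "yaw": -6},
    {"dx": -12, "dy": -38, "dz": 0, "yaw": -6},
    {"dx": -15, "dy": -37, "dz": 0, "yaw": -6},
    {"dx": -18, "dy": -36, "dz": 0, "yaw": -6},
    {"dx": -20, "dy": -35, "dz": 0, "yaw": -6}
  ]
}}

```text
t: 21.37
eef_pos: [354.4, -214.6, 192.1]
tcp_rot: [3.141, 0.0, 1.152]
ft_force: [0.2, -0.0, -0.5]
opening: 0.497
```

Call:
{"api": "drive_tool", "payload": {
  "commands": [
    {"dx": -20, "dy": -35, "dz": 0, "yaw": -6},
    {"dx": -20, "dy": -35, "dz": 0, "yaw": -6},
    {"dx": -20, "dy": -35, "dz": 0, "yaw": -6},
    {"dx": -15, "dy": -38, "dz": 0, "yaw": -6},
    {"dx": -10, "dy": -38, "dz": 0, "yaw": -6}
  ]
}}

```text
t: 21.78
eef_pos: [268.5, -395.5, 192.2]
tcp_rot: [3.141, 0.0, 0.628]
ft_force: [1.2, -0.5, 1.4]
opening: 0.499
```

Call:
{"api": "drive_tool", "payload": {
  "commands": [
    {"dx": -5, "dy": -38, "dz": 5, "yaw": 0},
    {"dx": -5, "dy": -38, "dz": 5, "yaw": 0},
    {"dx": -5, "dy": -38, "dz": 5, "yaw": 0}
  ]
}}

```text
t: 22.03
eef_pos: [254.5, -509.8, 207.2]
tcp_rot: [-3.142, -0.0, 0.633]
ft_force: [0.7, 0.0, -0.4]
opening: 0.501
```

Run:
```python
from ov import *
im=env.read_camera("scene")[:,:,::-1].copy();cv2.imwrite("pics/scene10.png",im)
for q in("pin_tip","gold_contact","carrier_seat","bar_left","bar_right","frame_rails"):
    for r in env.place_of(q,"scene")[:1]: print(q,round(r["conf"],2),np.round(r["pixel"],1))
s=10;off=np.array([315,152]);a=cv2.resize(im[152:212,315:375],None,fx=s,fy=s,interpolation=2);cv2.imwrite("pics/s10.png",a)
print(env.state()["t"])
```

```text
pin_tip 0.75 [345.9 183.4]
gold_contact 0.95 [348.7 186.2]
carrier_seat 0.61 [343.5 182.8]
bar_left 0.66 [338.1 202. ]
22.3833
```

View pics/s10.png

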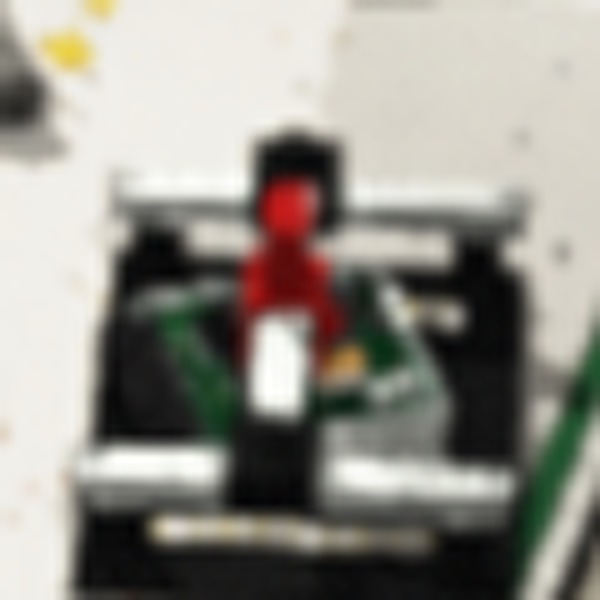

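Run:
```python
from ov import *
im=cv2.imread("pics/scene10.png")
s=10;off=np.array([315,152]);a=cv2.resize(im[152:212,315:375],None,fx=s,fy=s,interpolation=2)
y=np.array([-.505,.863])
wire(a,"scene","crossbar",(611.8+y[0],-294.3+y[1],.529),47,off,s,(0,0,255))
c=(613.3,-296.9,.529)
M["P"]=[box(-20,-20,0,0,-4,36)];M["G"]=[box(-8,8,-12,12,36,70)];M["L"]=[box(-16,16,-15,15,0,36)]
for k,col in(("P",(255,0,255)),("G",(255,255,0)),("L",(0,255,0))): wire(a,"scene",k,c,44,off,s,col)
cv2.imwrite("pics/ov10.png",a)
q=proj("scene",[[596.0,-307,40]]);print(q,(q-off+.5)*s)
```

```text
[[347.15694838 187.41311466]] [[326.56948379 359.1311466 ]]
```

View pics/ov10.png

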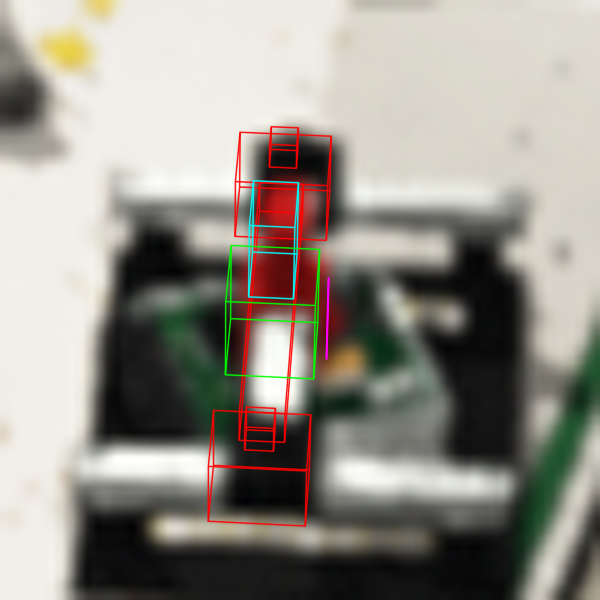

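Both cameras put the pin tip within about 3 mm of the gold centre once camera bias is corrected with the known bar position. In the scene view, both saddles sit over the rails and the carrier stands upright. Handing in.

```bash
python3 -c "
from cell import env
print(env.job_done(), env.state()['t'])"
```

```text
the job is handed in; nothing more can be done
the job is handed in; nothing more can be done
```

I laid the crossbar across both rails and hung the probe carrier over it above the gold contact. I handed the job in at about 22.4 s of the 64 s, with the gripper open and well clear.

**Bar:** It touched down at tool height 51.7 mm, against 51.66 mm predicted for fully seated. One small sideways contact of about 5 N on the way down was relieved by a 1.5 mm shift. I turned it to the frame angle measured from the pictures, 0.53 rad. The final pictures show it across both rails.

**Carrier:** It slid on with no noticeable side force and touched between 88 and 87 mm, against 88 mm predicted. It looks upright in both pictures.

**Pin on the gold contact:** After correcting for camera bias, I estimate the tip about 2–3 mm from the contact's centre in both views; the limit is 8 mm. The pin's push-in depth could not be read directly; I infer it from the carrier being fully down.

**Checks that disagreed:** In the last scene picture the network put the pin tip about 4 px (roughly 11 mm) from the contact. The tip is partly hidden behind a leg there, so I trusted the geometry instead. The two cameras also differed by 3–6 mm in places.

**Control unit and bystanders:** I felt no contact with the control unit. The path stayed clear of the lock cylinder, side cutters and key fob, but I did not measure their positions again at the end.

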